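Right the upturned mill and seat it in its dished stand

ROBOT

A 6-joint arm with a two-finger parallel gripper is mounted at the origin on a cart in front of the work surface, level with it; the furniture and walls round the work are solid. World frame = base frame: x ahead of the robot, y to its left, z up, the work surface at z = 0. Lengths are in m, angles in degrees, forces in N, time in s.
With the tool pointing down it reaches from about 0.35 to 0.775 m from the base axis. Payload 5.5 kg.
Tool frame: the origin (TCP) lies at the very end of the fingers, on their centre line; the grasp point (between the pads) lies 19 mm behind it; x points along the fingers, y is the direction in which the jaws open and shut, and the axes are right-handed (so a half turn about x gives the same grasp; the last joint's range is limited). The gripper opens to 85 mm and grips with 20 to 120 N. Pads are 22 mm wide; open, the fingers measure 114 mm over their backs; the gripper's body (76 mm by 85 mm) begins 54 mm behind the grasp point. The pads swing forward as they close: fully open they stand 13 mm farther back than shut.
Start: joints at [-84.431, 17.945, 2.641, 74.691, 0, 82.002], TCP at [0.135, -0.559, 0.231] pointing down, gripper open.
Joint ranges: [-158.12, 158.12], [-49.38, 96.58], [-58.88, 72.47], [-126.05, 133.96], [-84.25, 85.87], [-180, 180]. Speed limits (degrees/s): [147.25, 147.25, 180, 180, 180, 180].

INTERFACE

Orientations are given as [roll, pitch, yaw] about the fixed x, y, z axes, in that order (R = Rz(yaw) Ry(pitch) Rx(roll)).
In Python, from station import get_state, cams, arm gives the robot as it stands. The module is installed in compiled form; this text tells all that it offers.
- The arm moves only by the shell command python3 -m pendant 'ROWS' [FORCE]. ROWS is JSON, a list of rows, each a list of 7 numbers: the opening, from 0 (shut) to 1 (fully open), then the shift along the tool's x, y, z in units of 0.1 m (1.0 is 0.1 m), then the turn, a rotation vector about the tool's x, y, z in units of 60 degrees (1.0 is 60 degrees). A call has 1 to 10 rows; each row is the pose to reach, as a shift and turn from the pose commanded when the call began, along the tool's axes at that moment; what a row does not reach only later rows make up. A row lasts 1/12 s, in which the tool goes at most 41.7 mm and 7.16 degrees, less where a joint would pass 70% of its speed; a pose out of reach is approached as far as the arm can. A call with a number of a shift or a turn outside -1 to 1 is refused whole. A call with a gripper value outside its range is refused whole. The fingers move at their own pace and stop on an object; FORCE is the grip in N (left out, the last holds). Time passes only in rows, so rows that repeat a pose let the fingers close. It gives the time, the measured TCP pose, the force and the opening at its end, in the units of the state.
- get_state(): the state, without advancing time (a new reading comes with each control period).
- cams.read_camera(name): name is "side" or "top"; returns the picture (480x640x3 uint8, blue, green, red); there is no depth.
- cams.calibration(name): a dict with "camera_matrix" (3x3 intrinsics, pixels), "view" (4x4, takes a point from world to camera coordinates). Camera axes: x right, y down, z forward; pixel columns grow to the right and rows downward; lengths in m; the calibration is good to about 2 mm. A picture is of the moment at which its call begins. calibration takes no time and is no camera call.
- arm.job_done(): hands the job in, once; it reports no verdict.
The state is a dict: "time": time; "joints": joint angles; "joint_vel": joint speeds; "joint_efforts": joint torques, N m; "eef_pos": TCP position; "ee_rot": TCP orientation; "force": force on the tool from outside, world axes, zero at the start; "ft_torque": the same for the moment, N m; "finger_gap": finger opening in m.
Only numpy, scipy, OpenCV 4.12 (cv2) and the standard library are available. Lean on these libraries where they do the work, as an engineer would, in place of code of your own. Each camera call takes 0.05 s, during which the arm holds its last target. There are 200 camera calls.

TASK

The light wooden spice mill has been left standing on its head. Lay it down gently on its side on the table and let go, take hold of it again so that you can turn it right way up, and seat its rounded foot fully home in the empty dished stand, upright and released. Never drop or topple it, and leave everything else where it stands.

Things in the scene. Friction and masses are not known exactly. Their poses are not given: they have to be found in the camera images.
- light_mill_mid (a point): centre of the light wooden mill (loose, 0.11-0.22 kg), 96 mm long, 48 mm to either end. Along its axis from the foot: rounded steel foot to 22 mm (46 mm across at most), square wooden body 46 x 46 mm with flat sides to 82 mm, flat steel cap 42 x 42 mm to 96 mm. +z points from foot to cap (down at the start: it stands on its cap); x, y are normal to the body's flat sides.
- light_mill_foot (a point): middle of the flat end of the light mill's foot, 32 mm across, from which the foot widens as a dome to 46 mm across 14 mm farther on; same axes. Seated, it rests on the dish's floor; any turn about the mill's axis is equally good.
- empty_stand_seat (a point): centre of the flat inner floor (37 mm across) of the empty stand: low round white dish on a steel foot (loose, 0.6 kg, foot 80 mm across, 34 mm high). The floor is 16 mm above its underside; the dish widens to 58 mm inside, 66 mm outside, at the rim, 18 mm above this point. +z up. The mill seats with 2 mm of play all round, its centre 48 mm above this point.
- dark_mill_mid (a point): centre of the dark wooden mill, same shape and size as the light one, which already stands seated right way up in the other, identical stand (its top is 112 mm above the table). Leave it and its stand alone.
- other_stand_seat (a point): centre of the inner floor of the other, occupied stand (same shape as the empty one). Leave it alone.
- red_jar: bystander: spice jar with a red cap, 45 mm across, 108 mm tall; origin at the centre of its underside
- deli_cup: bystander: lidded red deli cup, 66 mm across, 60 mm tall; origin at the centre of its underside
- tin: bystander: small tin can, 57 mm across, 72 mm tall; origin at the centre of its underside
- paper_roll_top (a point): centre of the top end of the fixed upright white roll of kitchen paper at the left of the table: 92 mm across, 228 mm tall; keep the arm clear of it
Not all that is in view belongs to the job. Leave any blue or green look-alike of the part that bears empty_stand_seat alone. What is shaped like the part that bears dark_mill_mid but blue or purple is not meant.

How it is judged (in metres and radians):
On the way:
1. the light mill lies on its side on the table, let go and at rest (angle between light_mill_mid's own z axis and vertical between 1.42 and 1.72 rad and height (world z) of light_mill_mid below 0.04 m and contact force between the fingers and light_mill below 0.1 N and linear speed of light_mill below 0.03 m/s), for 0.2 s.
At the end, for the whole second after the job is handed in: The light mill stands right way up (within 0.1 rad) in the stand that was empty, its foot within 6 mm of the dish's centre and down on the dish's floor (within 4 mm), let go and at rest; that stand is level on the table; the dark mill still stands in its own stand (horizontal distance between light_mill_foot and empty_stand_seat below 0.006 m and z of light_mill_foot in the frame of empty_stand_seat between -0.003 and 0.004 m and angle between light_mill_mid's own z axis and vertical below 0.1 rad and angle between empty_stand_seat's own z axis and vertical below 0.06 rad and height (world z) of empty_stand_seat below 0.02 m and contact force between the fingers and light_mill below 0.1 N and linear speed of light_mill below 0.02 m/s and angular speed of light_mill below 0.2 rad/s and angle between dark_mill_mid's own z axis and vertical below 0.15 rad and horizontal distance between dark_mill_mid and other_stand_seat below 0.01 m); the robot touches nothing.
It fails at once if the light mill is dropped or toppled (moves fast while not held) (contact force between the fingers and light_mill below 0.05 N and (angular speed of light_mill above 7 rad/s or linear speed of light_mill above 0.5 m/s)).
It fails at once if the empty stand is shoved more than 40 mm (distance of empty_stand_seat from where it was at the start of the episode above 0.04 m).
It fails at once if the dark mill or its stand is moved more than 25 mm (distance of any of dark_mill_mid, other_stand_seat from where it was at the start of the episode above 0.025 m).
It fails at once if the jar, cup or tin is moved more than 25 mm (distance of any of red_jar, deli_cup, tin from where it was at the start of the episode above 0.025 m).
It also fails if it takes over 58 s, if anything falls off the work surface, if the arm or the gripper's body presses on something with over 40 N, if the wrist force passes 120 N, or if a joint passes its speed limit or range.

## Working session

There is one attempt and no reset: what is moved stays moved. The work goes in short steps, Python scripts to look and compute and a shell command to move; the robot and the scene stay as the last step left them, time stands still between calls to the robot, and variables do not carry over. Pictures are saved under pics/ and viewed, on a budget of 10 in all, crops included, one or two more only if the job needs it, and the job is handed in when it is done.

```bash
mkdir -p pics; python3 - <<'E'
from station import get_state, cams
import cv2,numpy as np
for n in("top","side"):
    i=cams.read_camera(n); cv2.imwrite(f"pics/{n}0.png",i)
    c=cams.calibration(n); print(n,np.round(c["camera_matrix"],1).tolist(),np.round(c["view"],3).tolist())
s=get_state();print({k:np.round(v,3).tolist() for k,v in s.items()})
E
```

```text
top [[532.7, 0.0, 319.7], [0.0, 532.7, 240.6], [0.0, 0.0, 1.0]] [[-0.02, -1.0, 0.002, 0.104], [-0.985, 0.019, -0.173, 0.592], [0.173, -0.006, -0.985, 1.558], [0.0, 0.0, 0.0, 1.0]]
side [[461.5, 0.0, 321.4], [0.0, 461.5, 248.7], [0.0, 0.0, 1.0]] [[-0.996, -0.09, 0.016, 0.583], [-0.072, 0.669, -0.739, 0.087], [0.056, -0.738, -0.673, 1.191], [0.0, 0.0, 0.0, 1.0]]
{'time': 0.1, 'joints': [-84.43, 17.989, 2.584, 74.69, -0.002, 82.003], 'joint_vel': [0.02, -0.106, 0.155, 0.021, -0.009, -0.023], 'joint_efforts': [0.002, -48.173, 29.924, 0.013, -0.0, -0.0], 'eef_pos': [0.135, -0.559, 0.23], 'ee_rot': [-97.063, 89.906, 96.503], 'force': [0.079, -0.048, -0.009], 'ft_torque': [0.031, 0.011, -0.058], 'finger_gap': 0.085}
```

View pics/top0.png

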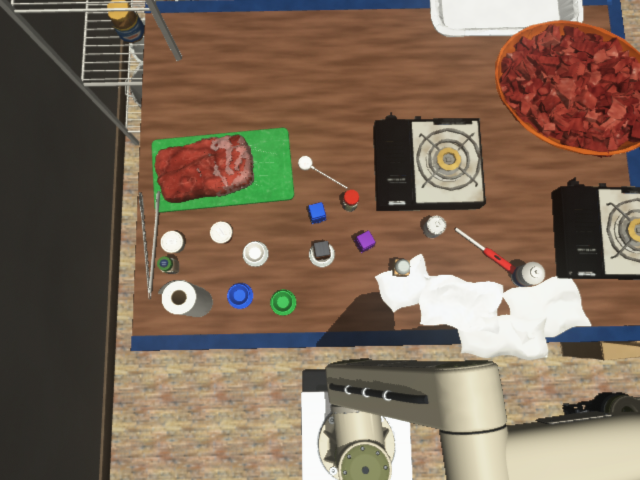

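View pics/side0.png

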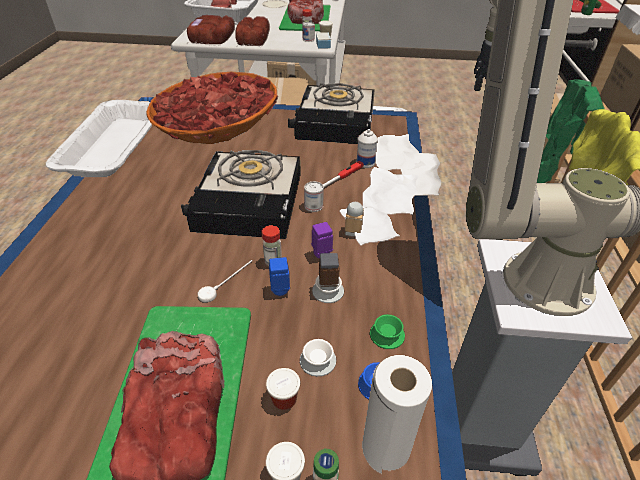

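Top view candidates:
- **Mill:** light one at (401,267), side (354,218). The dark one at (321,250) is seated, and the blue (317,212) and purple (365,240) ones are decoys.
- **Stand:** white empty one at (255,254), side (318,353). Blue (239,295) and green (283,302) are decoys.
- **Other white rounds:** lids at (221,232) and (172,241), tin at (434,226).

I'll check the choice in one close crop.

```bash
cat > h.py <<'E'
import numpy as np,cv2
from station import get_state,cams
def ray(n,uv):
    c=cams.calibration(n);K=np.array(c["camera_matrix"]);V=np.array(c["view"])
    d=V[:3,:3].T@np.linalg.inv(K)@np.array([uv[0],uv[1],1.]);o=-V[:3,:3].T@V[:3,3];return o,d
def onz(n,uv,z):
    o,d=ray(n,uv);return o+d*(z-o[2])/d[2]
def px(n,p):
    c=cams.calibration(n);q=np.array(c["view"])[:3]@np.append(p,1);q=np.array(c["camera_matrix"])@q;return q[:2]/q[2]
def tri(a,b):
    (o1,d1),(o2,d2)=ray("top",a),ray("side",b);d1/=np.linalg.norm(d1);d2/=np.linalg.norm(d2)
    s=np.linalg.lstsq(np.c_[d1,-d2],o2-o1,rcond=None)[0];p,q=o1+s[0]*d1,o2+s[1]*d2
    return (p+q)/2,np.linalg.norm(p-q)
E
python3 - <<'E'
import cv2,numpy as np
from h import *
t=cv2.imread("pics/top0.png");s=cv2.imread("pics/side0.png")
def cr(i,x,y,w=32,h=32):return cv2.resize(i[y-h:y+h,x-w:x+w],(400,300) if 0 else (390,290+100),interpolation=cv2.INTER_CUBIC)
a=np.hstack([cr(t,401,267),cr(s,354,218)])
b=np.hstack([cr(t,255,254),cr(s,318,353)])
cv2.imwrite("pics/crop1.png",cv2.resize(np.vstack([a,b]),(600,600)))
for n,uv,z in [("top",(401,266),.096),("top",(255,253),.034),("side",(318,350),.034),("top",(321,249),.112),("top",(434,226),.072),("top",(221,232),.06),("top",(172,241),.06),("top",(350,197),.108),("top",(180,298),.228),("side",(354,209),.096)]:
    print(n,uv,onz(n,uv,z).round(3))
E
```

```text
top (401, 266) [ 0.506 -0.143  0.096]
top (255, 253) [0.562 0.289 0.034]
side (318, 350) [0.567 0.292 0.034]
top (321, 249) [0.558 0.089 0.112]
top (434, 226) [ 0.628 -0.252  0.072]
top (221, 232) [0.624 0.389 0.06 ]
top (172, 241) [0.6   0.535 0.06 ]
top (350, 197) [ 0.713 -0.     0.108]
top (180, 298) [0.416 0.464 0.228]
side (354, 209) [ 0.51  -0.13   0.096]
```

View pics/crop1.png

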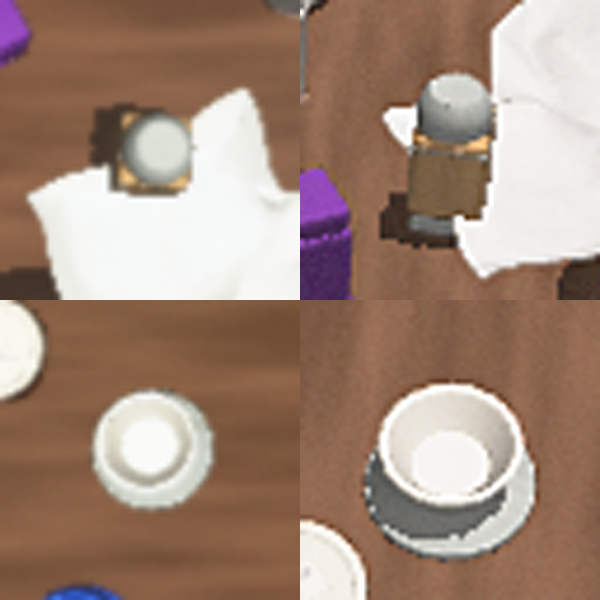

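The crop confirms it. The light mill (top-left/right panels) stands cap-down, dome at top px (403.5,265.5), side (355,206), with its sides nearly along the world axes. The white dish is empty, rim centre at top (254,253), side (318,352).

```bash
cat >> h.py <<'E'
from scipy.spatial.transform import Rotation as Rn
def cur():
    s=get_state();return np.array(s["eef_pos"]),Rn.from_euler("xyz",s["ee_rot"],degrees=True),s
def toolR(th,az,sgn=1):  # tool x: azimuth az, th below horizontal; y horizontal
    t,a=np.radians([th,az]);x=np.array([np.cos(t)*np.cos(a),np.cos(t)*np.sin(a),-np.sin(t)])
    y=sgn*np.array([-np.sin(a),np.cos(a),0]);return Rn.from_matrix(np.c_[x,y,np.cross(x,y)])
def plan(p,R,grasp=True):
    P,Q,s=cur();p=np.array(p,float)
    if grasp:p=p+0.019*R.as_matrix()[:,0]   # p is grasp point
    print("t",round(s["time"],2),"j",np.round(s["joints"],0).tolist(),"F",np.round(s["force"],1),"gap",round(s["finger_gap"],4))
    print("pos",P.round(4),"shift",(Q.inv().apply(p-P)*10).round(3).tolist(),"turn",((Q.inv()*R).as_rotvec(degrees=True)/60).round(3).tolist())
E
python3 - <<'E'
from h import *
print(tri((403.5,265.5),(355,205.6)),onz("top",(403.5,265.5),.096))
print(tri((254,253.1),(318.1,352)),onz("top",(254,253.1),.034),onz("top",(255,252.9),.016),onz("side",(318.1,352),.034))
t=cv2.imread("pics/top0.png");hsv=cv2.cvtColor(t,cv2.COLOR_BGR2HSV)[250:285,385:420]
print(cur()[1].as_matrix().round(2).tolist())
for s in(1,-1): plan((.40,-.12,.15),toolR(20,-4,s))
plan((.35,-.3,.2),toolR(60,-40,1));plan((.35,-.3,.2),toolR(60,-40,-1))
E
```

```text
(array([ 0.50793649, -0.15146262,  0.09146056]), np.float64(0.00010976345617237463)) [ 0.50731465 -0.15071222  0.096     ]
(array([0.56481298, 0.29277255, 0.02801778]), np.float64(0.003794475542777636)) [0.56198462 0.29225252 0.034     ] [0.56532145 0.29132127 0.016     ] [0.56635757 0.29655415 0.034     ]
[[-0.0, 0.23, -0.97], [0.0, -0.97, -0.23], [-1.0, -0.0, -0.0]]
t 0.1 j [-84.0, 18.0, 3.0, 75.0, -0.0, 82.0] F [ 0.1 -0.  -0. ] gap 0.0853
pos [ 0.1348 -0.5585  0.2305] shift [0.876, -3.585, -3.776] turn [-2.253, -0.246, 1.578]
t 0.1 j [-84.0, 18.0, 3.0, 75.0, -0.0, 82.0] F [ 0.1 -0.  -0. ] gap 0.0853
pos [ 0.1348 -0.5585  0.2305] shift [0.876, -3.585, -3.776] turn [0.254, 1.157, 0.18]
t 0.1 j [-84.0, 18.0, 3.0, 75.0, -0.0, 82.0] F [ 0.1 -0.  -0. ] gap 0.0853
pos [ 0.1348 -0.5585  0.2305] shift [0.473, -1.931, -2.754] turn [-2.05, -0.279, 0.55]
t 0.1 j [-84.0, 18.0, 3.0, 75.0, -0.0, 82.0] F [ 0.1 -0.  -0. ] gap 0.0853
pos [ 0.1348 -0.5585  0.2305] shift [0.473, -1.931, -2.754] turn [0.871, 0.463, 0.235]
```

```bash
python3 -m pendant '[[1,-0.2,-1,-1,-0.5,0,0],[1,-0.2,-1,-1,-1,0,0],[1,-0.2,-1,-1,-1,0,0],[1,-0.2,-1,-1,-1,0,0],[1,-0.2,-1,-1,-1,0,0],[1,-0.2,-1,-1,-1,0,0],[1,-0.2,-1,-1,-1,0,0],[1,-0.2,-1,-1,-1,0,0],[1,-0.2,-1,-1,-1,0,0]]'
python3 -c "
from h import *
plan((.34,-.15,.17),toolR(60,-20,1))"
```

```text
time: 0.85
eef_pos: [0.2087, -0.4379, 0.251]
ee_rot: [-145.4, 90.0, 108.5]
force: [0.5, 0.3, 0.1]
finger_gap: 0.0854
t 0.85 j [-74.0, 8.0, -8.0, 75.0, -0.0, 32.0] F [0.5 0.3 0.1] gap 0.0854
pos [ 0.2087 -0.4379  0.251 ] shift [0.976, 0.559, -3.123] turn [-1.399, -0.402, 0.375]
```

```bash
python3 -m pendant '[[1,0,0.2,-1,-0.2,-0.1,0.1],[1,0,0.2,-1,-0.6,-0.2,0.2],[1,0,0.2,-1,-0.6,-0.2,0.2],[1,0,0.2,-1,-0.6,-0.2,0.2],[1,0,0.2,-1,-0.6,-0.2,0.2],[1,0,0.2,-1,-0.6,-0.2,0.2],[1,0,0.2,-1,-0.6,-0.2,0.2]]'
python3 -c "
from h import *
plan((.34,-.15,.17),toolR(60,-20,1))"
```

```text
time: 1.43
eef_pos: [0.2554, -0.3467, 0.2508]
ee_rot: [26.8, 73.3, -43.3]
force: [-0.2, 0.0, 0.2]
finger_gap: 0.0852
t 1.43 j [-70.0, -12.0, -29.0, 58.0, 7.0, 2.0] F [-0.2  0.   0.2] gap 0.0852
pos [ 0.2554 -0.3467  0.2508] shift [0.746, 1.424, -1.726] turn [-0.801, -0.181, 0.205]
```

```bash
python3 -m pendant '[[1,0.2,0.8,-1,-0.2,-0.05,0.05],[1,0.4,0.8,-1,-0.5,-0.1,0.1],[1,0.4,0.8,-1,-0.5,-0.1,0.1],[1,0.4,0.8,-1,-0.5,-0.1,0.1],[1,0.4,0.8,-1,-0.5,-0.1,0.1],[1,0.4,0.8,-1,-0.5,-0.1,0.1],[1,0.4,0.8,-1,-0.5,-0.1,0.1],[1,0.4,0.8,-1,-0.5,-0.1,0.1]]'
python3 -c "
from h import *
plan((.38,-.14,.15),toolR(30,-4,1))"
```

```text
time: 2.1
eef_pos: [0.3076, -0.2372, 0.1983]
ee_rot: [7.4, 65.8, -32.2]
force: [-0.2, -1.0, 0.2]
finger_gap: 0.0855
t 2.1 j [-58.0, -22.0, -46.0, 45.0, 10.0, -16.0] F [-0.2 -1.   0.2] gap 0.0855
pos [ 0.3076 -0.2372  0.1983] shift [0.626, 1.273, -0.184] turn [-0.473, -0.566, 0.359]
```

```bash
python3 -m pendant '[[1,0.8,0.3,0.2,-0.1,-0.1,0.1],[1,0.9,0.8,0.4,-0.25,-0.3,0.2],[1,0.9,0.8,0.4,-0.25,-0.3,0.2],[1,0.9,0.8,0.4,-0.25,-0.3,0.2],[1,0.9,0.8,0.4,-0.25,-0.3,0.2],[1,0.9,0.8,0.4,-0.25,-0.3,0.2],[1,0.9,0.8,0.4,-0.25,-0.3,0.2],[1,0.9,0.8,0.4,-0.25,-0.3,0.2]]'
python3 -c "
from h import *
plan((.503,-.15,.18),toolR(20,-4,1))"
```

```text
time: 2.77
eef_pos: [0.4231, -0.2282, 0.153]
ee_rot: [7.6, 47.8, -13.9]
force: [0.7, -1.2, -0.2]
finger_gap: 0.085
t 2.77 j [-54.0, -15.0, -59.0, 12.0, 26.0, -25.0] F [ 0.7 -1.2 -0.2] gap 0.085
pos [ 0.4231 -0.2282  0.153 ] shift [0.361, 1.066, 0.567] turn [-0.217, -0.453, 0.168]
```

```bash
python3 -m pendant '[[1,0.1,0.3,0.6,0,0,0],[1,0.3,0.9,0.9,-0.2,-0.2,0.1],[1,0.3,0.9,0.9,-0.2,-0.2,0.1],[1,0.3,0.9,0.9,-0.2,-0.2,0.1],[1,0.3,0.9,0.9,-0.2,-0.2,0.1],[1,0.3,0.9,0.9,-0.2,-0.2,0.1],[1,0.3,0.9,0.9,-0.2,-0.2,0.1],[1,0.3,0.9,0.9,-0.2,-0.2,0.1]]'
python3 -c "
from h import *
plan((.503,-.15,.18),toolR(20,-4,1))"
```

```text
time: 3.43
eef_pos: [0.5383, -0.1798, 0.2053]
ee_rot: [0.3, 36.0, -6.7]
force: [-0.1, -0.0, 0.5]
finger_gap: 0.0852
t 3.43 j [-41.0, -11.0, -59.0, -7.0, 27.0, -21.0] F [-0.1 -0.   0.5] gap 0.0852
pos [ 0.5383 -0.1798  0.2053] shift [0.02, 0.261, -0.38] turn [-0.026, -0.267, 0.04]
```

```bash
cat > fk.py <<'E'
from h import *
from scipy.optimize import least_squares
D=[([-84.431,17.945,2.641,74.691,0,82.002],[.135,-.559,.231]),([-74,8,-8,75,0,32],[.2087,-.4379,.251]),([-70,-12,-29,58,7,2],[.2554,-.3467,.2508]),([-58,-22,-46,45,10,-16],[.3076,-.2372,.1983]),([-54,-15,-59,12,26,-25],[.4231,-.2282,.153]),([-41,-11,-59,-7,27,-21],[.5383,-.1798,.2053])]
def fk(q,P):
    q=np.radians(q);h,o,L1,a1,L2,a2,d=P
    R=lambda ax,a:Rn.from_rotvec(np.eye(3)[ax]*a)
    A=R(2,q[0]);B=A*R(1,q[1]);C=B*R(1,-q[2]);E=C*R(1,q[3]);F=E*R(2,q[4]);G=F*R(0,-q[5])
    return A.apply([0,o,h])+B.apply([a1,0,L1])+C.apply([L2,0,a2])+F.apply([d,0,0]),G
P=least_squares(lambda P:np.concatenate([fk(q,P)[0]-x for q,x in D]+[1e-2*(P-[.2,.08,.4,0,.35,0,.25])]),[.2,.08,.4,0,.35,0,.25]).x
LO=np.array([-158,-49,-58.5,-126,-84,-179]);HI=np.array([158,96,72,133,85.5,179])
def ik(p,R,q0,grasp=True):
    t=np.array(p)+(.019*R.as_matrix()[:,0] if grasp else 0)
    def f(q):
        x,G=fk(q,P);return np.r_[(x-t)*10,(G.inv()*R).as_rotvec()]
    s=least_squares(f,np.clip(q0,LO+.1,HI-.1),bounds=(LO,HI),x_scale=30.);r=f(s.x);return s.x.round(0).tolist(),(np.linalg.norm(r[:3])*100).round(0),np.degrees(np.linalg.norm(r[3:])).round(1)
E
python3 - <<'E'
from fk import *
print(P.round(3),[((fk(q,P)[0]-x)*1000).round(0).tolist() for q,x in D])
x,Q,s=cur();print((Q.inv()*fk(s["joints"],P)[1]).magnitude()*57.3)
for th in(20,30,40,50): print(th,*[ik((.503,-.15,z),toolR(th,-4,1),s["joints"]) for z in(.18,.12,.055)])
q=[-40,0,-50,50,30,-60]
for th in(110,120,130,140):print(th,[ik((.44,0,.023),toolR(th,az,1),q) for az in(90,60,30,0)])
for th in(90,75,65,50):print(th,[ik((.44,0,.023),toolR(th,90,-1),[-10,0,-40,50,30,90])])
for th in(50,40,30,20):print(th,[ik((.565,.292,.08),toolR(th,az,1),[10,0,-40,0,0,0]) for az in(0,27,45)])
E
```

```text
[0.096 0.073 0.472 0.04  0.36  0.133 0.339] [[-7.0, 3.0, -5.0], [-5.0, -5.0, -4.0], [-7.0, -0.0, 11.0], [-3.0, -0.0, 13.0], [14.0, 4.0, 1.0], [0.0, 12.0, -16.0]]
42.95874316748278
20 ([-49.0, -9.0, -58.0, 1.0, 41.0, 35.0], np.float64(9.0), np.float64(17.8)) ([-50.0, -1.0, -58.0, 2.0, 42.0, 41.0], np.float64(12.0), np.float64(23.7)) ([-52.0, 9.0, -58.0, 2.0, 46.0, 51.0], np.float64(15.0), np.float64(28.8))
30 ([-45.0, -11.0, -58.0, 1.0, 33.0, 30.0], np.float64(5.0), np.float64(9.7)) ([-44.0, -4.0, -58.0, 1.0, 32.0, 33.0], np.float64(8.0), np.float64(15.8)) ([-45.0, 4.0, -58.0, 0.0, 33.0, 38.0], np.float64(11.0), np.float64(21.5))
40 ([-41.0, -11.0, -58.0, 1.0, 28.0, 27.0], np.float64(1.0), np.float64(1.4)) ([-40.0, -5.0, -58.0, 1.0, 26.0, 29.0], np.float64(4.0), np.float64(7.7)) ([-40.0, 2.0, -58.0, -0.0, 25.0, 31.0], np.float64(7.0), np.float64(13.5))
50 ([-37.0, -9.0, -51.0, 13.0, 21.0, 27.0], np.float64(0.0), np.float64(0.0)) ([-37.0, -6.0, -58.0, 3.0, 21.0, 27.0], np.float64(0.0), np.float64(0.0)) ([-36.0, 2.0, -58.0, 0.0, 19.0, 28.0], np.float64(3.0), np.float64(5.3))
110 [([-40.
[... 1766 characters left out ...]
(0.0))]
40 [([33.0, 13.0, -50.0, -18.0, -24.0, -22.0], np.float64(0.0), np.float64(0.0)), ([17.0, 9.0, -56.0, -24.0, 8.0, 7.0], np.float64(0.0), np.float64(0.0)), ([7.0, 11.0, -53.0, -17.0, 28.0, 27.0], np.float64(0.0), np.float64(0.0))]
30 [([35.0, 15.0, -56.0, -36.0, -30.0, -19.0], np.float64(0.0), np.float64(0.0)), ([17.0, 9.0, -58.0, -31.0, 8.0, 6.0], np.float64(4.0), np.float64(6.0)), ([3.0, 13.0, -58.0, -31.0, 35.0, 25.0], np.float64(1.0), np.float64(2.1))]
20 [([38.0, 20.0, -58.0, -51.0, -37.0, -17.0], np.float64(2.0), np.float64(2.6)), ([17.0, 10.0, -58.0, -33.0, 8.0, 6.0], np.float64(9.0), np.float64(14.5)), ([-1.0, 16.0, -58.0, -36.0, 46.0, 27.0], np.float64(5.0), np.float64(8.7))]
```

```bash
sed -i 's/R(0,-q\[5\])/R(0,q[5])/; s/np.concatenate(\[fk(q,P)\[0\]-x for q,x in D\]/np.concatenate([fk(q,P)[0]-x for q,x in D]/' fk.py
python3 - <<'E'
from fk import *
x,Q,s=cur();print((Q.inv()*fk(s["joints"],P)[1]).magnitude()*57.3,((fk(s["joints"],P)[0]-x)*1000).round())
def best(p,R):
    o=[]
    for q0 in([-40,0,-50,30,30,0],[0,10,-40,40,-30,90],[0,10,-40,40,20,-90],[20,10,-40,0,0,170],[-60,0,-40,20,60,0],[10,0,-40,20,-60,0]):
        o.append(ik(p,R,q0))
    g=sorted(o,key=lambda r:r[1]+r[2])[0];return g
print("side",[best((.507,-.15,.055),toolR(20,az,g)) for az in(86,-94) for g in(1,-1)])
for th in(45,50,55): print(th,[best((.503,-.15,z),toolR(th,-4,1)) for z in(.15,.06)])
for az in(90,45,0,-45,-90):print("lay",az,best((.46,-.01,.026),toolR(140,az,1)))
for az in(90,45,0,-45,-90):print("re",az,best((.46,-.01,.026),toolR(42,az,-1)),best((.46,-.01,.10),toolR(42,az,-1)))
for th in(50,42):print(th,[best((.565,.292,z),toolR(th,az,1)) for az in(0,27) for z in(.08,.13)])
E
```

```text
9.496211748356971e-15 [  1.  13. -18.]
side [([-49.0, 44.0, -15.0, 94.0, 42.0, -161.0], np.float64(0.0), np.float64(0.0)), ([-49.0, 44.0, -15.0, 94.0, 42.0, 19.0], np.float64(0.0), np.float64(0.0)), ([8.0, 35.0, -36.0, 49.0, -67.0, 122.0], np.float64(0.0), np.float64(0.0)), ([8.0, 35.0, -36.0, 49.0, -67.0, -58.0], np.float64(0.0), np.float64(0.0))]
45 [([-39.0, -9.0, -58.0, 2.0, 24.0, -27.0], np.float64(0.0), np.float64(0.5)), ([-38.0, 1.0, -58.0, 0.0, 22.0, -29.0], np.float64(5.0), np.float64(9.0))]
50 [([-37.0, -8.0, -55.0, 8.0, 21.0, -27.0], np.float64(0.0), np.float64(0.0)), ([-37.0, 1.0, -58.0, 0.0, 19.0, -28.0], np.float64(3.0), np.float64(4.9))]
55 [([-35.0, -6.0, -50.0, 15.0, 17.0, -27.0], np.float64(0.0), np.float64(0.0)), ([-35.0, 1.0, -58.0, 1.0, 17.0, -27.0], np.float64(0.0), np.float64(0.7))]
lay 90 ([19.0, 26.0, -40.0, 46.0, -46.0, -62.0], np.float64(0.0), np.float64(0.0))
lay 45 ([8.0, 39.0, -14.0, 81.0, -27.0, -26.0], np.float64(0.0), np.float64(0.0))
lay 0 ([-7.0, 44.0, -3.0, 93.0, -5.0, -4.0], np.float64(0.0), np.float64(0.0))
lay -45 ([-23.0, 39.0, -13.0, 85.0, 17.
[... 816 characters left out ...]
0), np.float64(0.0)) ([18.0, 19.0, -35.0, 55.0, -45.0, -64.0], np.float64(0.0), np.float64(0.0))
50 [([30.0, 13.0, -43.0, -1.0, -19.0, 24.0], np.float64(0.0), np.float64(0.0)), ([30.0, 10.0, -38.0, 6.0, -19.0, 24.0], np.float64(0.0), np.float64(0.0)), ([18.0, 9.0, -47.0, -7.0, 6.0, -7.0], np.float64(0.0), np.float64(0.0)), ([18.0, 6.0, -43.0, 1.0, 6.0, -7.0], np.float64(0.0), np.float64(0.0))]
42 [([32.0, 13.0, -49.0, -15.0, -23.0, 23.0], np.float64(0.0), np.float64(0.0)), ([32.0, 9.0, -45.0, -7.0, -23.0, 23.0], np.float64(0.0), np.float64(0.0)), ([17.0, 9.0, -54.0, -21.0, 7.0, -7.0], np.float64(0.0), np.float64(0.0)), ([17.0, 4.0, -51.0, -13.0, 7.0, -7.0], np.float64(0.0), np.float64(0.0))]
```

```bash
python3 - <<'E'
from fk import *
print("bottle",tri((533,271),(367.5,133)),"base",onz("side",(367,165),0),onz("top",(525,275),0))
q=[-45,20,-20,80,20,45]
for n,p,R in [("A",(.50,-.28,.25),toolR(90,86,-1)),("B",(.50,-.25,.14),toolR(45,86,-1)),("C",(.507,-.155,.06),toolR(45,86,-1)),("C1",(.507,-.155,.16),toolR(45,86,-1)),("D",(.46,-.01,.026),toolR(135,90,-1)),("D2",(.46,-.01,.1),toolR(90,90,-1)),("E",(.46,-.01,.026),toolR(45,90,-1)),("F",(.565,.292,.076),toolR(45,27,1))]:
    r=ik(p,R,q);print(n,r);q=r[0]
    if n in"ABC": print("wrist",(np.array(p)-.32*R.as_matrix()[:,0]).round(2))
plan((.50,-.28,.25),toolR(90,86,-1))
E
```

```text
bottle (array([ 0.48164827, -0.51839638,  0.11727253]), np.float64(0.00041978826363882885)) base [ 0.47374044 -0.5111056   0.        ] [ 0.48238133 -0.54034622  0.        ]
A ([-37.0, 18.0, 4.0, 76.0, 0.0, 57.0], np.float64(0.0), np.float64(0.0))
wrist [ 0.5  -0.28  0.57]
B ([-51.0, 35.0, 1.0, 92.0, 29.0, 34.0], np.float64(0.0), np.float64(0.0))
wrist [ 0.48 -0.48  0.37]
C ([-45.0, 32.0, -18.0, 73.0, 33.0, 40.0], np.float64(0.0), np.float64(0.0))
wrist [ 0.49 -0.38  0.29]
C1 ([-45.0, 27.0, -10.0, 86.0, 33.0, 40.0], np.float64(0.0), np.float64(0.0))
D ([17.0, 23.0, -40.0, 43.0, -43.0, 113.0], np.float64(0.0), np.float64(0.0))
D2 ([-10.0, 7.0, -35.0, 49.0, -0.0, 80.0], np.float64(0.0), np.float64(0.0))
E ([-35.0, 24.0, -39.0, 58.0, 35.0, 45.0], np.float64(0.0), np.float64(0.0))
F ([17.0, 9.0, -52.0, -16.0, 7.0, -7.0], np.float64(0.0), np.float64(0.0))
t 3.43 j [-41.0, -11.0, -59.0, -7.0, 27.0, -21.0] F [-0.1 -0.   0.5] gap 0.0852
pos [ 0.5383 -0.1798  0.2053] shift [-0.365, -1.04, 0.059] turn [1.333, 0.711, -0.683]
```

```bash
python3 -m pendant '[[1,-0.2,-0.4,0.1,0.1,0.05,-0.05],[1,-0.4,-0.8,0.1,0.3,0.16,-0.16],[1,-0.4,-1,0.1,0.8,0.43,-0.41],[1,-0.4,-1,0.1,0.8,0.43,-0.41],[1,-0.4,-1,0.1,0.8,0.43,-0.41],[1,-0.4,-1,0.1,0.8,0.43,-0.41],[1,-0.4,-1,0.1,0.8,0.43,-0.41],[1,-0.4,-1,0.1,0.8,0.43,-0.41],[1,-0.4,-1,0.1,0.8,0.43,-0.41],[1,-0.4,-1,0.1,0.8,0.43,-0.41]]'
python3 -c "
from h import *
plan((.50,-.28,.25),toolR(90,86,-1));plan((.507,-.155,.17),toolR(45,86,-1))"
```

```text
time: 4.27
eef_pos: [0.502, -0.2767, 0.238]
ee_rot: [27.5, 66.7, -34.0]
force: [0.1, -1.2, 0.5]
finger_gap: 0.0855
t 4.27 j [-38.0, -1.0, -24.0, 44.0, 1.0, 24.0] F [ 0.1 -1.2  0.5] gap 0.0855
pos [ 0.502  -0.2767  0.238 ] shift [0.065, -0.046, -0.005] turn [0.534, 0.284, -0.272]
t 4.27 j [-38.0, -1.0, -24.0, 44.0, 1.0, 24.0] F [ 0.1 -1.2  0.5] gap 0.0855
pos [ 0.502  -0.2767  0.238 ] shift [0.469, 0.574, -1.393] turn [0.625, 1.008, -0.049]
```

```bash
python3 -m pendant '[[1,0.1,0.1,-0.3,0.1,0.2,0],[1,0.3,0.3,-0.8,0.3,0.5,0],[1,0.3,0.4,-1,0.6,0.95,-0.05],[1,0.3,0.4,-1,0.6,0.95,-0.05],[1,0.3,0.4,-1,0.6,0.95,-0.05],[1,0.3,0.4,-1,0.6,0.95,-0.05],[1,0.3,0.4,-1,0.6,0.95,-0.05],[1,0.3,0.4,-1,0.6,0.95,-0.05],[1,0.3,0.4,-1,0.6,0.95,-0.05],[1,0.3,0.4,-1,0.6,0.95,-0.05]]'
python3 -c "
from h import *
plan((.507,-.155,.15),toolR(45,86,-1))"
```

```text
time: 5.1
eef_pos: [0.5022, -0.1802, 0.18]
ee_rot: [178.4, 48.1, 85.6]
force: [-0.4, -0.3, -1.6]
finger_gap: 0.0856
t 5.1 j [-45.0, 34.0, 7.0, 94.0, 30.0, 39.0] F [-0.4 -0.3 -1.6] gap 0.0856
pos [ 0.5022 -0.1802  0.18  ] shift [0.583, 0.027, 0.001] turn [0.02, 0.051, -0.004]
```

```bash
python3 -m pendant '[[1,0.3,0.03,0,0.02,0.05,0],[1,0.58,0.03,0,0.02,0.05,0],[1,0.58,0.03,0,0.02,0.05,0],[1,0.58,0.03,0,0.02,0.05,0],[1,0.58,0.03,0,0.02,0.05,0]]'
python3 - <<'E'
from h import *
plan((.507,-.153,.06),toolR(45,86,-1))
a=[]
for n,(x,y) in(("top",(401,262)),("side",(354,205))):
    i=cams.read_camera(n);a.append(cv2.resize(i[y-50:y+50,x-50:x+50],(400,400),interpolation=cv2.INTER_CUBIC))
cv2.imwrite("pics/pre.png",np.hstack(a))
E
```

```text
time: 5.52
eef_pos: [0.5089, -0.1408, 0.1394]
ee_rot: [179.3, 45.5, 85.6]
force: [0.0, -0.4, -0.3]
finger_gap: 0.0856
t 5.52 j [-43.0, 36.0, 2.0, 88.0, 33.0, 41.0] F [ 0.  -0.4 -0.3] gap 0.0856
pos [ 0.5089 -0.1408  0.1394] shift [0.67, -0.019, 0.643] turn [0.007, 0.008, -0.005]
```

View pics/pre.png

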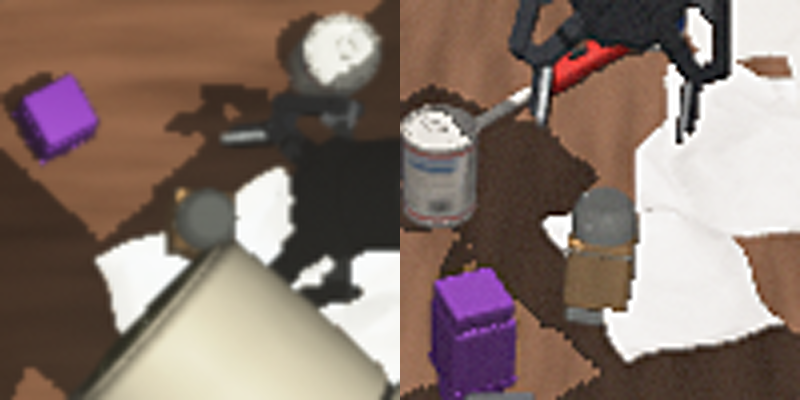

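```bash
python3 -m pendant '[[1,0.15,-0.02,0.15,0,0,0],[1,0.35,-0.02,0.33,0,0,0],[1,0.55,-0.02,0.53,0,0,0],[1,0.67,-0.02,0.64,0,0,0],[1,0.67,-0.02,0.64,0,0,0],[1,0.67,-0.02,0.64,0,0,0]]' 40
python3 - <<'E'
from h import *
plan((.507,-.153,.06),toolR(45,86,-1))
a=[]
for n,(x,y) in(("side",(354,205)),):
    i=cams.read_camera(n);a.append(cv2.resize(i[y-50:y+50,x-50:x+50],(600,600),interpolation=cv2.INTER_CUBIC))
cv2.imwrite("pics/pre2.png",np.hstack(a))
E
```

```text
time: 6.12
eef_pos: [0.5081, -0.1392, 0.0465]
ee_rot: [179.3, 45.4, 85.6]
force: [0.0, -0.5, 1.8]
finger_gap: 0.0855
t 6.12 j [-43.0, 41.0, -3.0, 77.0, 33.0, 41.0] F [ 0.  -0.5  1.8] gap 0.0855
pos [ 0.5081 -0.1392  0.0465] shift [-0.003, -0.001, 0.003] turn [0.006, 0.007, -0.004]
```

View pics/pre2.png

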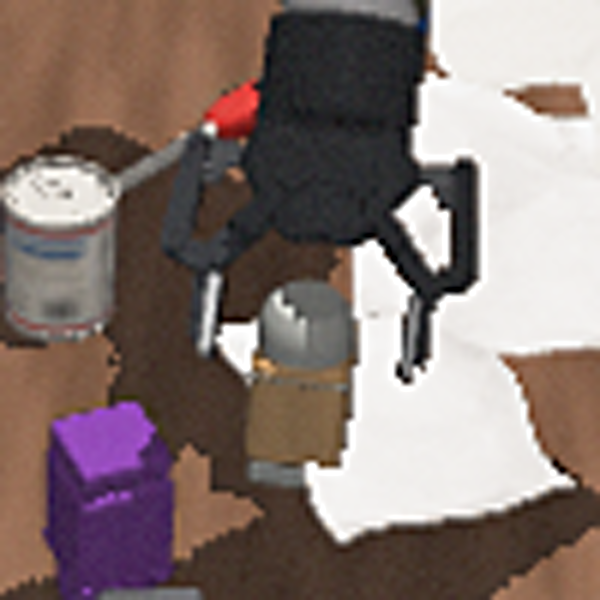

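```bash
python3 - <<'E'
from h import *
print(px("side",(.508,-.148,.0557)),onz("side",(354.8,215.8),.05))
# mill: cap bottom-left front corner & body edges, in side view crop/6+(304,155)
f=lambda a,b:(304+a/6,155+b/6)
for n,uv,z in(("foot top ctr",f(305,303),.096),("shoulder L",f(255,358),.074),("shoulder R",f(352,372),.074),("body low L",f(247,458),.014),("body low R",f(338,465),.014),("cap low L",f(250,480),0),("cap lowR",f(302,487),0)): print(n,onz("side",uv,z).round(3))
E
```

```text
[354.1235383  216.60318574] [ 0.50614988 -0.15912554  0.05      ]
foot top ctr [ 0.509 -0.146  0.096]
shoulder L [ 0.529 -0.131  0.074]
shoulder R [ 0.485 -0.126  0.074]
body low L [ 0.53  -0.131  0.014]
body low R [ 0.487 -0.131  0.014]
cap low L [ 0.528 -0.132  0.   ]
cap lowR [ 0.503 -0.129  0.   ]
```

The fingers straddle the mill centrally in side view: tips at crop (207,350) and (405,375), body centre at about (297,415). I'll close.

```bash
python3 -m pendant '[[0.5,0,0,0,0,0,0],[0.3,0,0,0,0,0,0],[0.2,0,0,0,0,0,0],[0.2,0,0,0,0,0,0],[0.2,0,0,0,0,0,0],[0.2,0,0,0,0,0,0],[0.2,0,0,0,0,0,0],[0.2,0,0,0,0,0,0]]' 50
python3 -c "
from h import *
plan((.507,-.153,.13),toolR(45,86,-1))"
```

```text
time: 6.83
eef_pos: [0.5085, -0.1392, 0.0471]
ee_rot: [179.2, 45.5, 85.5]
force: [-1.2, -1.6, 5.8]
finger_gap: 0.0459
t 6.83 j [-43.0, 41.0, -3.0, 77.0, 33.0, 41.0] F [-1.2 -1.6  5.8] gap 0.0459
pos [ 0.5085 -0.1392  0.0471] shift [-0.498, 0.001, -0.484] turn [0.007, 0.008, -0.006]
```

```bash
python3 -m pendant '[[0.2,-0.1,0,-0.1,0,0,0],[0.2,-0.3,0,-0.3,0,0,0],[0.2,-0.6,0,-0.6,0,0,0],[0.2,-0.7,0,-0.7,0,0,0],[0.2,-0.7,0,-0.7,0,0,0],[0.2,-0.7,0,-0.7,0,0,0]]'
python3 - <<'E'
from h import *
plan((.45,-.02,.12),toolR(135,90,-1))
a=[]
for n,(x,y) in(("top",(390,262)),("side",(354,195))):
    i=cams.read_camera(n);a.append(cv2.resize(i[y-50:y+50,x-50:x+50],(400,400),interpolation=cv2.INTER_CUBIC))
cv2.imwrite("pics/lift.png",np.hstack(a))
E
```

```text
time: 7.33
eef_pos: [0.5076, -0.1385, 0.1453]
ee_rot: [179.2, 45.6, 85.6]
force: [0.2, 0.2, -1.5]
finger_gap: 0.0459
t 7.33 j [-43.0, 35.0, 2.0, 88.0, 33.0, 41.0] F [ 0.2  0.2 -1.5] gap 0.0459
pos [ 0.5076 -0.1385  0.1453] shift [0.979, -0.65, -0.454] turn [-0.072, -1.489, -0.01]
```

View pics/lift.png

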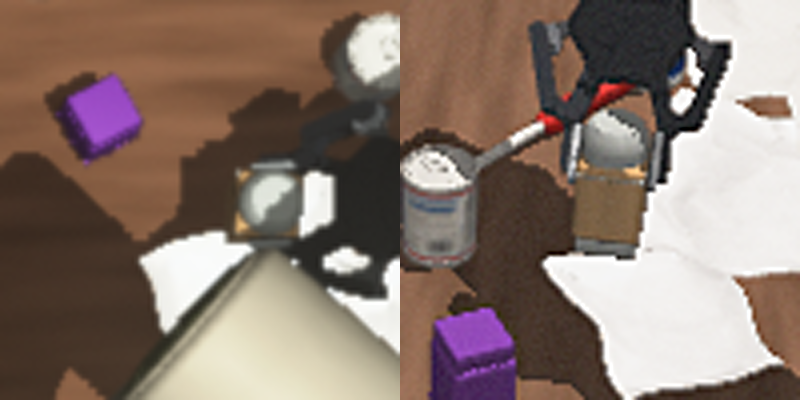

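```bash
python3 -m pendant '[[0.2,0,-0.3,0,0,0,0],[0.2,0.2,-0.65,-0.1,0,-0.1,0],[0.2,0.5,-0.65,-0.2,0,-0.3,0],[0.2,0.9,-0.65,-0.4,-0.05,-0.9,0],[0.2,0.9,-0.65,-0.4,-0.05,-0.9,0],[0.2,0.9,-0.65,-0.4,-0.05,-0.9,0],[0.2,0.9,-0.65,-0.4,-0.05,-0.9,0],[0.2,0.9,-0.65,-0.4,-0.05,-0.9,0],[0.2,0.9,-0.65,-0.4,-0.05,-0.9,0],[0.2,0.9,-0.65,-0.4,-0.05,-0.9,0]]'
python3 -c "
from h import *
plan((.45,0.0,.10),toolR(135,90,-1))"
```

```text
time: 8.27
eef_pos: [0.4469, -0.039, 0.1066]
ee_rot: [6.7, 80.4, -84.2]
force: [-0.3, 1.2, -2.2]
finger_gap: 0.0455
t 8.27 j [-9.0, 8.0, -30.0, 50.0, -9.0, 82.0] F [-0.3  1.2 -2.2] gap 0.0455
pos [ 0.4469 -0.039   0.1066] shift [0.156, 0.023, -0.286] turn [-0.021, -0.59, -0.011]
```

```bash
python3 -m pendant '[[0.2,0.05,0.02,-0.1,0,-0.1,0],[0.2,0.15,0.02,-0.28,-0.02,-0.3,0],[0.2,0.15,0.02,-0.28,-0.02,-0.59,-0.01],[0.2,0.15,0.02,-0.28,-0.02,-0.59,-0.01],[0.2,0.15,0.02,-0.28,-0.02,-0.59,-0.01],[0.2,0.15,0.02,-0.28,-0.02,-0.59,-0.01],[0.2,0.15,0.02,-0.28,-0.02,-0.59,-0.01],[0.2,0.15,0.02,-0.28,-0.02,-0.59,-0.01]]'
python3 - <<'E'
from h import *
plan((.45,0.0,.05),toolR(135,90,-1))
a=[]
for n,(x,y) in(("top",(350,285)),("side",(350,280))):
    i=cams.read_camera(n);a.append(cv2.resize(i[y-60:y+60,x-60:x+60],(400,400),interpolation=cv2.INTER_CUBIC))
cv2.imwrite("pics/lay.png",np.hstack(a))
E
```

```text
time: 8.93
eef_pos: [0.4513, -0.0174, 0.0877]
ee_rot: [0.1, 45.2, -90.3]
force: [0.0, 0.0, -2.0]
finger_gap: 0.0459
t 8.93 j [14.0, 24.0, -25.0, 55.0, -43.0, 110.0] F [ 0.  0. -2.] gap 0.0459
pos [ 0.4513 -0.0174  0.0877] shift [0.335, -0.014, -0.388] turn [-0.006, -0.004, 0.004]
```

View pics/lay.png

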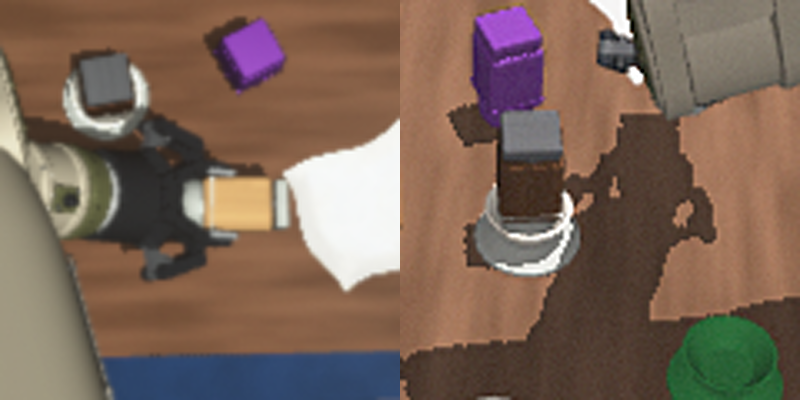

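```bash
python3 -c "
from h import *
plan((.42,0.02,.03),toolR(135,90,-1))"
python3 -m pendant '[[0.2,0,-0.15,-0.1,0,0,0],[0.2,0,-0.31,-0.2,0,0,0],[0.2,0.1,-0.31,-0.3,0,0,0],[0.2,0.2,-0.31,-0.5,0,0,0],[0.2,0.33,-0.31,-0.66,0,0,0],[0.2,0.33,-0.31,-0.66,0,0,0],[0.2,0.33,-0.31,-0.66,0,0,0],[0.2,0.33,-0.31,-0.66,0,0,0]]'
python3 -c "
from h import *
plan((.42,0.02,.024),toolR(135,90,-1))"
```

```text
t 9.03 j [14.0, 23.0, -25.0, 55.0, -43.0, 110.0] F [-0.4  0.5 -1.5] gap 0.0454
pos [ 0.4519 -0.018   0.0893] shift [0.344, -0.325, -0.683] turn [-0.009, -0.004, 0.002]
time: 9.7
eef_pos: [0.4218, 0.006, 0.0202]
ee_rot: [0.5, 45.1, -90.1]
force: [0.1, -0.4, -0.9]
finger_gap: 0.0457
t 9.7 j [18.0, 29.0, -30.0, 48.0, -42.0, 115.0] F [ 0.1 -0.4 -0.9] gap 0.0457
pos [0.4218 0.006  0.0202] shift [0.064, -0.019, -0.072] turn [-0.009, -0.002, 0.001]
```

```bash
for k in 1 2; do python3 -m pendant '[[0.2,0.02,0,-0.02,0,0,0],[0.2,0.04,0,-0.04,0,0,0],[0.2,0.04,0,-0.04,0,0,0],[0.2,0.04,0,-0.04,0,0,0]]' | egrep 'eef|force'; done
```

```text
eef_pos: [0.4228, 0.0065, 0.0149]
force: [0.6, 2.7, 5.4]
eef_pos: [0.4236, 0.0063, 0.0137]
force: [-7.9, 15.3, 43.6]
```

```bash
python3 -m pendant '[[0.2,-0.03,0,0.03,0,0,0],[0.2,-0.035,0,0.035,0,0,0],[0.2,-0.035,0,0.035,0,0,0],[0.2,-0.035,0,0.035,0,0,0]]' | egrep 'eef|force|rot'
python3 - <<'E'
from h import *
i=cams.read_camera("top");x,y=345,290
cv2.imwrite("pics/lay2.png",cv2.resize(i[y-40:y+40,x-50:x+50],(800,600),interpolation=cv2.INTER_CUBIC))
plan((.42,0.02,.024),toolR(135,90,-1))
E
```

```text
eef_pos: [0.4225, 0.007, 0.0138]
ee_rot: [0.6, 45.1, -89.9]
force: [-2.6, 9.3, 12.9]
t 10.75 j [18.0, 29.0, -30.0, 47.0, -42.0, 115.0] F [-1.8  9.2 13.7] gap 0.0454
pos [0.4225 0.0069 0.0138] shift [0.025, -0.025, -0.02] turn [-0.008, -0.001, -0.001]
```

View pics/lay2.png

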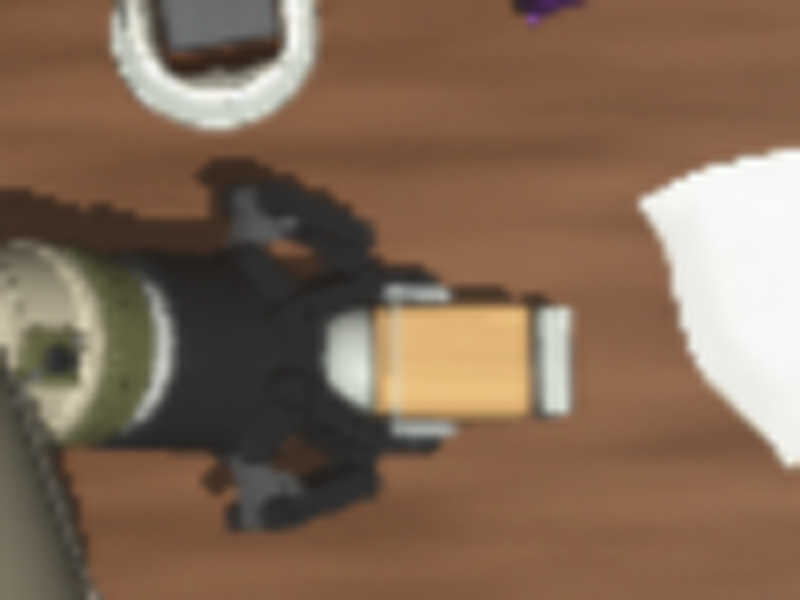

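The mill lies level in the jaws (body crop 375–535, cap to 575), clear of the paper and the dark stand. I'll relax the press and release gradually.

```bash
python3 -m pendant '[[0.2,-0.005,0,0.005,0,0,0],[0.53,-0.005,0,0.005,0,0,0],[0.56,-0.005,0,0.005,0,0,0],[0.6,-0.005,0,0.005,0,0,0],[0.7,-0.005,0,0.005,0,0,0],[0.85,-0.005,0,0.005,0,0,0],[0.95,-0.005,0,0.005,0,0,0],[0.95,-0.005,0,0.005,0,0,0],[0.95,-0.005,0,0.005,0,0,0]]' 20
python3 - <<'E'
from h import *
i=cams.read_camera("top");x,y=345,290
cv2.imwrite("pics/lay3.png",cv2.resize(i[y-40:y+40,x-50:x+50],(800,600),interpolation=cv2.INTER_CUBIC))
plan((.42,0.02,.1),toolR(90,90,-1))
E
```

```text
time: 11.5
eef_pos: [0.4212, 0.0065, 0.013]
ee_rot: [0.3, 45.1, -90.1]
force: [0.5, 0.3, 0.7]
finger_gap: 0.0814
t 11.55 j [18.0, 29.0, -30.0, 47.0, -42.0, 115.0] F [-0.6  0.1  0.4] gap 0.081
pos [0.4212 0.0066 0.013 ] shift [-0.576, -0.01, 0.385] turn [-0.007, 0.748, -0.001]
```

```bash
python3 -m pendant '[[1,0,0,0,0,0,0],[1,-0.2,0,0,0,0,0],[1,-0.5,0,0,0,0,0],[1,-0.9,0,0,0,0,0],[1,-1,0,0,0,0.1,0],[1,-1,0,0.1,0,0.3,0],[1,-1,0,0.2,0,0.6,0],[1,-1,0,0.3,0,0.8,0],[1,-1,0,0.4,0,0.8,0],[1,-1,0,0.4,0,0.8,0]]'
python3 - <<'E'
from h import *
a=[]
for n,(x,y) in(("top",(345,290)),("side",(345,300))):
    i=cams.read_camera(n);a.append(cv2.resize(i[y-50:y+50,x-50:x+50],(400,400),interpolation=cv2.INTER_CUBIC))
cv2.imwrite("pics/lying.png",np.hstack(a))
plan((.42,-0.02,.12),toolR(45,90,-1))
E
```

```text
time: 12.38
eef_pos: [0.4226, 0.0486, 0.1149]
ee_rot: [13.1, 87.1, -77.3]
force: [0.3, 0.5, -0.5]
finger_gap: 0.0855
t 12.48 j [-3.0, 6.0, -30.0, 54.0, -3.0, 88.0] F [ 0.1 -0.3 -0.6] gap 0.0854
pos [0.4221 0.0456 0.1137] shift [0.099, -0.014, 0.517] turn [-0.01, 0.801, -0.012]
```

View pics/lying.png

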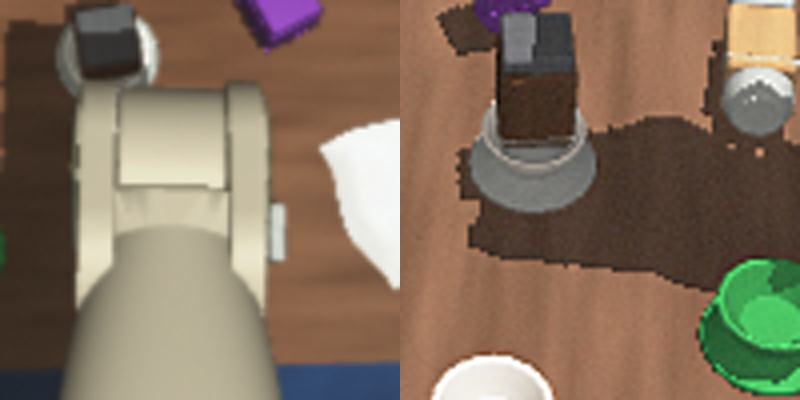

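```bash
python3 - <<'E'
from h import *
i=cv2.imread("pics/lay3.png");h=cv2.cvtColor(i,cv2.COLOR_BGR2HSV)
m=cv2.inRange(h,(8,70,170),(25,200,255));m=cv2.morphologyEx(m,cv2.MORPH_OPEN,np.ones((9,9)))
c=max(cv2.findContours(m,0,2)[0],key=cv2.contourArea);x,y,w,hh=cv2.boundingRect(c);print((x,y,w,hh),cv2.minAreaRect(c))
f=lambda a,b:(295+a/8,250+b/7.5)
A=onz("top",f(x,y+hh/2),.046);B=onz("top",f(x+w,y+hh/2),.046);print(A,B,"mid y from each",A[1]-.026,B[1]+.034)
print(onz("top",f(x+w/2,y),.046),onz("top",f(x+w/2,y+hh),.046))
print("side foot",onz("side",(384.2,276),.023))
E
```

```text
(375, 308, 154, 108) ((451.49993896484375, 361.4999694824219), (152.99996948242188, 106.99998474121094), 0.0)
[0.41902755 0.02921624 0.046     ] [ 0.41788959 -0.0280812   0.046     ] mid y from each 0.0032162433281229218 0.005918795142307129
[ 4.39853978e-01 -8.13352059e-05  4.60000000e-02] [0.39716281 0.00121592 0.046     ]
side foot [0.42259977 0.04390265 0.023     ]
```

```bash
python3 -m pendant '[[1,0.05,0,0.2,0,0.2,0],[1,0.1,0,0.3,0,0.4,0],[1,0.1,0,0.35,0,0.6,0],[1,0.1,0,0.35,0,0.8,0],[1,0.1,0,0.35,0,0.8,0],[1,0.1,0,0.35,0,0.8,0],[1,0.1,0,0.35,0,0.8,0],[1,0.1,0,0.35,0,0.8,0]]' | tail -2
python3 - <<'E'
from h import *
plan((.419,-.003,.027),toolR(45,90,-1))
i=cams.read_camera("top");x,y=345,290
cv2.imwrite("pics/re.png",cv2.resize(i[y-40:y+40,x-50:x+50],(800,600),interpolation=cv2.INTER_CUBIC))
h=cv2.cvtColor(cv2.imread("pics/re.png"),cv2.COLOR_BGR2HSV)
m=cv2.inRange(h,(8,70,150),(25,200,255));m=cv2.morphologyEx(m,cv2.MORPH_OPEN,np.ones((9,9)))
for c in cv2.findContours(m,0,2)[0]:
    if cv2.contourArea(c)>500: print(cv2.boundingRect(c),cv2.minAreaRect(c))
E
```

```text
force: [0.3, 0.4, -0.5]
finger_gap: 0.0856
t 13.15 j [-35.0, 25.0, -24.0, 72.0, 35.0, 45.0] F [ 0.3  0.4 -0.5] gap 0.0856
pos [0.4199 0.0126 0.1009] shift [0.6, -0.005, 0.635] turn [-0.008, -0.003, -0.002]
(733, 492, 67, 14) ((766.0, 498.5), (13.0, 66.0), 90.0)
```

View pics/re.png

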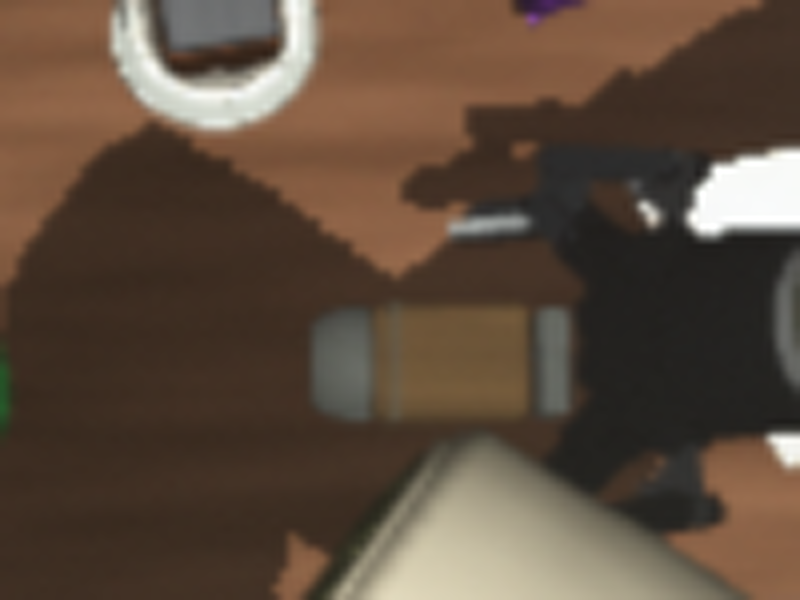

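```bash
python3 -m pendant '[[1,0.15,0,0.16,0,0,0],[1,0.35,0,0.37,0,0,0],[1,0.5,0,0.53,0,0,0],[1,0.6,0,0.63,0,0,0],[1,0.6,0,0.63,0,0,0],[1,0.6,0,0.63,0,0,0]]' 50
python3 -m pendant '[[0.5,0,0,0,0,0,0],[0.3,0,0,0,0,0,0],[0.2,0,0,0,0,0,0],[0.2,0,0,0,0,0,0],[0.2,0,0,0,0,0,0],[0.2,0,0,0,0,0,0],[0.2,0,0,0,0,0,0],[0.2,0,0,0,0,0,0]]'
python3 -c "
from h import *
plan((.42,-.003,.15),toolR(45,90,-1))"
```

```text
time: 13.7
eef_pos: [0.4208, 0.0126, 0.0175]
ee_rot: [179.8, 45.2, 89.6]
force: [0.6, -0.0, 0.1]
finger_gap: 0.0849
time: 14.37
eef_pos: [0.4219, 0.0109, 0.0181]
ee_rot: [179.5, 45.1, 89.3]
force: [0.6, -1.3, 6.7]
finger_gap: 0.0459
t 14.37 j [-36.0, 31.0, -28.0, 60.0, 35.0, 45.0] F [ 0.6 -1.3  6.7] gap 0.0459
pos [0.4219 0.0109 0.0181] shift [-0.842, -0.013, -0.833] turn [-0.001, 0.001, -0.009]
```

```bash
python3 -m pendant '[[0.2,-0.1,0,-0.1,0,0,0],[0.2,-0.3,0,-0.3,0,0,0],[0.2,-0.6,0,-0.6,0,0,0],[0.2,-0.9,0,-0.9,0,0,0],[0.2,-1,0,-1,0,0,0],[0.2,-1,0,-1,0,0,0],[0.2,-1,0,-1,0,0,0],[0.2,-1,0,-1,0,0,0]]'
python3 - <<'E'
from fk import *
s=cur()[2]
for az in(10,27,40): 
  print(az,ik((.565,.292,.20),toolR(45,az,1),[17,9,-45,-10,7,-7]),ik((.47,.15,.25),toolR(60,az,1),[17,9,-45,-10,7,-7]));plan((.47,.15,.25),toolR(60,az,1))
E
```

```text
time: 15.03
eef_pos: [0.4203, 0.0114, 0.1577]
ee_rot: [179.7, 45.1, 89.4]
force: [-0.6, 0.4, -1.4]
finger_gap: 0.0454
10 ([27.0, 3.0, -39.0, 5.0, -12.0, 12.0], np.float64(0.0), np.float64(0.0)) ([9.0, -11.0, -37.0, 34.0, 1.0, -1.0], np.float64(0.0), np.float64(0.0))
t 15.03 j [-36.0, 20.0, -21.0, 79.0, 35.0, 45.0] F [-0.6  0.4 -1.4] gap 0.0454
pos [0.4203 0.0114 0.1577] shift [0.457, 0.584, -1.531] turn [-1.751, -0.893, -0.232]
27 ([17.0, 1.0, -41.0, 4.0, 7.0, -7.0], np.float64(0.0), np.float64(0.0)) ([1.0, -11.0, -37.0, 37.0, 13.0, -23.0], np.float64(0.0), np.float64(0.0))
t 15.03 j [-36.0, 20.0, -21.0, 79.0, 35.0, 45.0] F [-0.6  0.4 -1.4] gap 0.0454
pos [0.4203 0.0114 0.1577] shift [0.475, 0.575, -1.549] turn [-2.033, -0.756, -0.268]
40 ([10.0, 2.0, -40.0, 7.0, 20.0, -22.0], np.float64(0.0), np.float64(0.0)) ([-4.0, -10.0, -36.0, 41.0, 20.0, -40.0], np.float64(0.0), np.float64(0.0))
t 15.03 j [-36.0, 20.0, -21.0, 79.0, 35.0, 45.0] F [-0.6  0.4 -1.4] gap 0.0454
pos [0.4203 0.0114 0.1577] shift [0.488, 0.563, -1.562] turn [-2.243, -0.633, -0.295]
```

```bash
python3 -m pendant '[[0.2,0,0.05,-0.3,-0.1,-0.05,0],[0.2,0,0.15,-0.7,-0.25,-0.12,0],[0.2,0,0.3,-1,-0.98,-0.42,-0.12],[0.2,0,0.3,-1,-0.98,-0.42,-0.12],[0.2,0,0.3,-1,-0.98,-0.42,-0.12],[0.2,0,0.3,-1,-0.98,-0.42,-0.12],[0.2,0,0.3,-1,-0.98,-0.42,-0.12],[0.2,0,0.3,-1,-0.98,-0.42,-0.12],[0.2,0,0.3,-1,-0.98,-0.42,-0.12],[0.2,0,0.3,-1,-0.98,-0.42,-0.12]]'
python3 -c "
from h import *
plan((.47,.17,.25),toolR(50,20,1))"
```

```text
time: 15.87
eef_pos: [0.4493, 0.0831, 0.228]
ee_rot: [105.6, 68.7, 73.0]
force: [-1.4, 0.3, -1.5]
finger_gap: 0.0453
t 15.87 j [-14.0, 1.0, -21.0, 67.0, 21.0, 19.0] F [-1.4  0.3 -1.5] gap 0.0453
pos [0.4493 0.0831 0.228 ] shift [0.281, 0.903, -0.209] turn [-0.952, -0.543, -0.044]
```

```bash
python3 -m pendant '[[0.2,0,0.3,-0.2,-0.1,-0.05,0],[0.2,0.1,0.6,-0.2,-0.3,-0.18,0],[0.2,0.2,0.9,-0.2,-0.95,-0.54,-0.04],[0.2,0.2,0.9,-0.2,-0.95,-0.54,-0.04],[0.2,0.2,0.9,-0.2,-0.95,-0.54,-0.04],[0.2,0.2,0.9,-0.2,-0.95,-0.54,-0.04],[0.2,0.2,0.9,-0.2,-0.95,-0.54,-0.04],[0.2,0.2,0.9,-0.2,-0.95,-0.54,-0.04],[0.2,0.2,0.9,-0.2,-0.95,-0.54,-0.04],[0.2,0.2,0.9,-0.2,-0.95,-0.54,-0.04]]'
python3 -c "
from h import *
plan((.555,.285,.20),toolR(45,20,1))"
```

```text
time: 16.7
eef_pos: [0.4797, 0.1693, 0.2395]
ee_rot: [0.7, 50.3, 20.4]
force: [-0.6, -0.7, -2.5]
finger_gap: 0.0451
t 16.7 j [4.0, -19.0, -47.0, 23.0, 10.0, -12.0] F [-0.6 -0.7 -2.5] gap 0.0451
pos [0.4797 0.1693 0.2395] shift [1.2, 0.829, 0.61] turn [-0.006, -0.089, -0.004]
```

```bash
python3 -m pendant '[[0.2,0.1,0.3,0,0,-0.05,0],[0.2,0.3,0.6,0,0,-0.09,0],[0.2,0.5,0.9,0,0,-0.09,0],[0.2,0.5,0.9,0.1,0,-0.09,0],[0.2,0.5,0.9,0.1,0,-0.09,0],[0.2,0.5,0.9,0.1,0,-0.09,0]]' | tail -1
python3 -c "
from h import *
plan((.560,.290,.14),toolR(45,20,1),False)"
```

```text
finger_gap: 0.0455
t 17.2 j [21.0, -12.0, -52.0, 5.0, -0.0, 1.0] F [-0.1 -0.1 -1.2] gap 0.0455
pos [0.4907 0.2679 0.2124] shift [1.026, -0.031, -0.002] turn [-0.008, 0.004, -0.002]
```

```bash
python3 -m pendant '[[0.2,0.2,0,0,0,0,0],[0.2,0.5,-0.03,0,0,0,0],[0.2,0.8,-0.03,0,0,0,0],[0.2,1,-0.03,0,0,0,0],[0.2,1,-0.03,0,0,0,0],[0.2,1,-0.03,0,0,0,0],[0.2,1,-0.03,0,0,0,0]]' | tail -1
python3 - <<'E'
from h import *
plan((.560,.290,.14),toolR(45,20,1),False)
a=[]
for n,(x,y) in(("top",(255,250)),("side",(318,335))):
    i=cams.read_camera(n);a.append(cv2.resize(i[y-50:y+50,x-33:x+33],(396,600),interpolation=cv2.INTER_CUBIC))
cv2.imwrite("pics/seat1.png",np.hstack(a))
E
```

```text
finger_gap: 0.0454
t 17.78 j [20.0, 3.0, -51.0, -9.0, 0.0, 0.0] F [ 0.4 -0.7 -1.3] gap 0.0454
pos [0.5582 0.2881 0.1429] shift [0.037, 0.012, -0.004] turn [-0.008, 0.006, -0.0]
```

View pics/seat1.png

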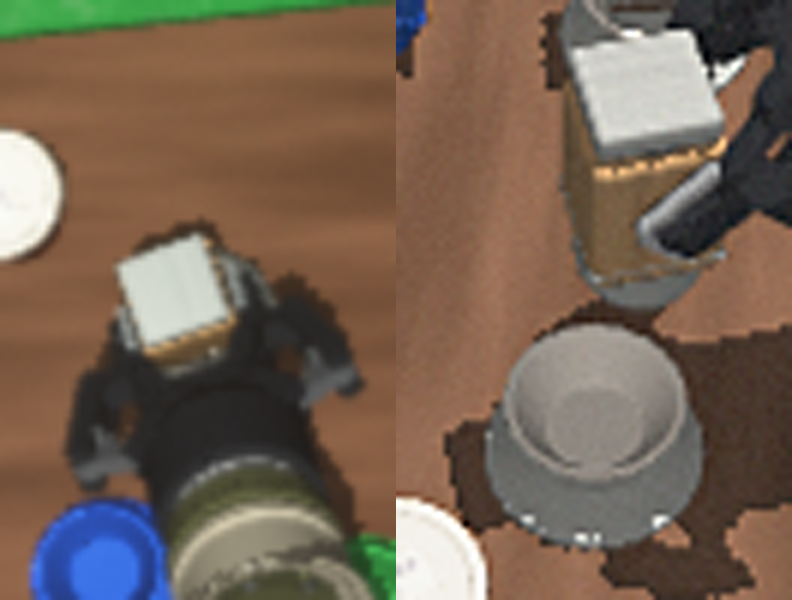

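```bash
python3 - <<'E'
from h import *
P,Q,s=cur();print(P)
c,e=tri((251.5,249),(326.6,300.1));print("cap",c,e)
z=P[2]+.0064+.048
print("cap@z",z,onz("top",(251.5,249),z),onz("side",(326.6,300.1),z))
print("stand side rim",onz("side",(318.6,351.8),.034),"floor",onz("side",(318.5,355.8),.016),"top rim",onz("top",(254,253.1),.034),tri((254,253.1),(318.6,351.8)))
i=cv2.imread("pics/top0.png");h=cv2.cvtColor(i,cv2.COLOR_BGR2HSV)[235:275,235:276]
m=cv2.inRange(h,(0,0,140),(180,60,255));c=max(cv2.findContours(m,0,2)[0],key=cv2.contourArea);print(cv2.fitEllipse(c),"->+235")
(x,y),_,_=cv2.fitEllipse(c);print("outer(foot z~.006)",onz("top",(235+x,235+y),.005))
E
```

```text
[0.55815735 0.28873233 0.14402033]
cap [0.55175233 0.28120309 0.18389348] 0.0025608536344333263
cap@z 0.19842033212677085 [0.54810801 0.27952355 0.19842033] [0.55231061 0.2936691  0.19842033]
stand side rim [0.56534812 0.2959417  0.034     ] floor [0.56557723 0.29359347 0.016     ] top rim [0.56198462 0.29225252 0.034     ] (array([0.56420477, 0.29270727, 0.02894365]), np.float64(0.0028683463312222054))
((20.047243118286133, 18.46773910522461), (24.77855682373047, 25.460268020629883), 90.55841827392578) ->+235
outer(foot z~.006) [0.56523979 0.29246202 0.005     ]
```

```bash
python3 - <<'E'
from h import *
P,Q,s=cur();R=Q.as_matrix();fw=np.array([np.cos(np.radians(20)),np.sin(np.radians(20)),0]);lf=np.array([-fw[1],fw[0],0]);up=np.array([0,0,1.])
cs=lambda n,p:((px(n,p)-((222,200) if n=="top" else (285,285)))*6+((0,0) if n=="top" else (396,0))).round(0).astype(int).tolist()
for b in(0,5,10):
    B=np.radians(b);ax=np.cos(B)*up-np.sin(B)*fw; f2=np.cos(B)*fw+np.sin(B)*up
    cap=np.array([.5518,.2812,.184])
    print(b,"capcorners",[cs("side",cap+.021*(i*f2+j*lf)) for i,j in((1,1),(1,-1),(-1,-1),(-1,1))],"bodybot",[cs("side",cap-.074*ax+.023*(i*f2+j*lf)) for i,j in((1,1),(-1,1),(-1,-1))],"bodytop",[cs("side",cap-.014*ax+.023*(i*f2+j*lf)) for i,j in((1,1),(-1,1))],"foot",cs("side",cap-.096*ax))
    print("  top cap",[cs("top",cap+.021*(i*f2+j*lf)) for i,j in((1,1),(1,-1),(-1,-1),(-1,1))],"body top back",[cs("top",cap-.014*ax+.023*(-f2+j*lf)) for j in(1,-1)])
print("TCP px",cs("side",P),cs("top",P))
E
```

```text
0 capcorners [[603, 153], [570, 56], [694, 33], [731, 128]] bodybot [[595, 303], [728, 276], [690, 172]] bodytop [[598, 187], [736, 160]] foot [643, 276]
  top cap [[119, 265], [205, 233], [236, 317], [150, 350]] body top back [[151, 359], [244, 324]]
5 capcorners [[603, 149], [570, 52], [694, 37], [730, 132]] bodybot [[577, 303], [709, 283], [672, 179]] bodytop [[594, 184], [732, 165]] foot [619, 280]
  top cap [[118, 265], [204, 232], [236, 317], [150, 350]] body top back [[151, 357], [244, 322]]
10 capcorners [[604, 145], [571, 48], [693, 40], [729, 135]] bodybot [[559, 301], [690, 289], [654, 185]] bodytop [[591, 180], [728, 169]] foot [596, 283]
  top cap [[118, 265], [204, 232], [236, 317], [151, 350]] body top back [[150, 355], [243, 320]]
TCP px [625, 188] [172, 292]
```

Side view crop: the mill hangs upright (cap centre crop (646,91)) above the dish (rim centre crop (597,401)), still about 12 mm short of it. I'll move partway down and look again close up.

```bash
python3 -c "
from h import *
plan((.571,.298,.108),toolR(45,20,1),False)"
python3 -m pendant '[[0.2,0.1,0,0.05,0,0,0],[0.2,0.2,0.02,0.1,0,0,0],[0.2,0.36,0.04,0.15,0,0,0],[0.2,0.36,0.04,0.15,0,0,0],[0.2,0.36,0.04,0.15,0,0,0],[0.2,0.36,0.04,0.15,0,0,0]]'
python3 - <<'E'
from h import *
plan((.571,.298,.108),toolR(45,20,1),False)
a=[]
for n,(x,y) in(("top",(255,250)),("side",(318,335))):
    i=cams.read_camera(n);a.append(cv2.resize(i[y-50:y+50,x-33:x+33],(396,600),interpolation=cv2.INTER_CUBIC))
cv2.imwrite("pics/seat2.png",np.hstack(a))
E
```

```text
t 17.88 j [20.0, 3.0, -51.0, -9.0, 0.0, 0.0] F [ 0.4  0.3 -1.6] gap 0.0453
pos [0.5582 0.2887 0.144 ] shift [0.361, 0.042, -0.15] turn [-0.007, 0.008, -0.001]
time: 18.38
eef_pos: [0.5899, 0.3053, 0.1285]
ee_rot: [0.5, 44.6, 20.1]
force: [0.2, -0.3, -1.9]
finger_gap: 0.0453
t 18.38 j [21.0, 8.0, -48.0, -11.0, -0.0, 1.0] F [ 0.2 -0.3 -1.9] gap 0.0453
pos [0.5899 0.3053 0.1285] shift [0.0, -0.006, -0.288] turn [-0.006, 0.006, -0.001]
```

View pics/seat2.png

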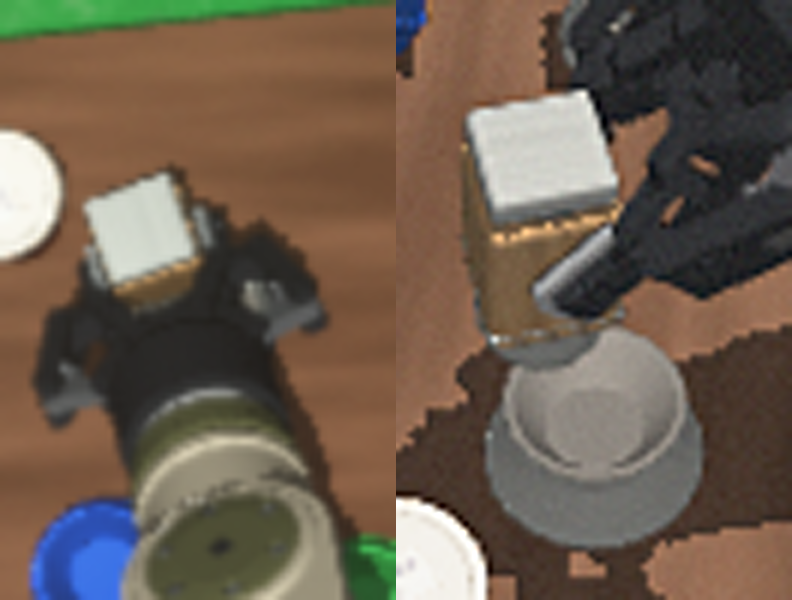

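```bash
python3 - <<'E'
from h import *
P,Q,s=cur();c,e=tri((245.5,238.2),(309.5,309.7));print(P,c,e,c-P)
d=np.array([np.cos(np.radians(20)),np.sin(np.radians(20))]);print("fw",d@(c-P)[:2],"lat",np.array([-d[1],d[0]])@(c-P)[:2])
T=np.array([.565,.293])-(c-P)[:2];print("TCP target by vision",T)
plan((.5715,.297,.115),toolR(45,20,1),False)
E
```

```text
[0.589865   0.30520929 0.12849837] [0.58364012 0.29940763 0.17324039] 0.001159899383128604 [-0.00622488 -0.00580166  0.04474201]
fw -0.007833761676041088 lat -0.0033227410066956186
TCP target by vision [0.57122488 0.29880166]
t 18.48 j [21.0, 8.0, -48.0, -11.0, -0.0, 1.0] F [-0.6 -0.4 -2.1] gap 0.0454
pos [0.5899 0.3052 0.1285] shift [-0.048, -0.016, -0.237] turn [-0.006, 0.006, -0.001]
```

```bash
python3 -m pendant '[[0.2,0,0,-0.1,0,0,0],[0.2,0,-0.01,-0.2,0,0,0],[0.2,0.02,-0.01,-0.31,0,0,0],[0.2,0.02,-0.01,-0.31,0,0,0],[0.2,0.02,-0.01,-0.31,0,0,0],[0.2,0.02,-0.01,-0.31,0,0,0]]'
python3 - <<'E'
from h import *
plan((.5715,.298,.09),toolR(45,20,1),False)
a=[]
for n,(x,y) in(("top",(255,250)),("side",(318,335))):
    i=cams.read_camera(n);a.append(cv2.resize(i[y-50:y+50,x-33:x+33],(396,600),interpolation=cv2.INTER_CUBIC))
cv2.imwrite("pics/seat3.png",np.hstack(a))
E
```

```text
time: 18.98
eef_pos: [0.5722, 0.2979, 0.1055]
ee_rot: [0.5, 44.5, 20.1]
force: [-1.3, 1.1, -1.2]
finger_gap: 0.0453
t 18.98 j [21.0, 9.0, -52.0, -16.0, -0.0, 1.0] F [-1.3  1.1 -1.2] gap 0.0453
pos [0.5722 0.2979 0.1055] shift [0.104, 0.002, -0.116] turn [-0.006, 0.008, -0.001]
```

View pics/seat3.png

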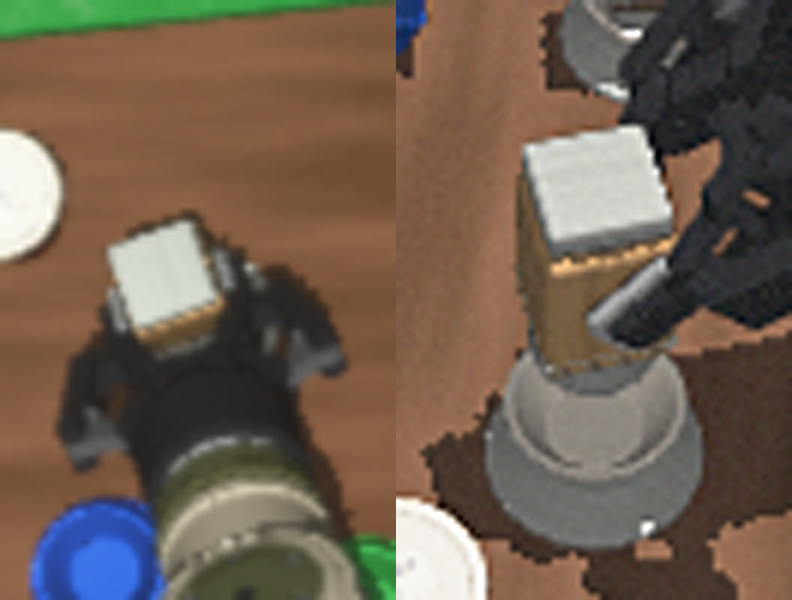

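```bash
python3 - <<'E'
from h import *
P=cur()[0];c,e=tri((249.5,245.8),(318.5,315.5));print(P,c,e,c-P)
print("stand tri (rim)",tri((254,253.1),(318.6,351.8)))
z=c[2];print("top only",onz("top",(249.5,245.8),z)[:2]-onz("top",(254,253.1),.034)[:2],"side only",onz("side",(318.5,315.5),z)[:2]-onz("side",(318.6,351.8),.034)[:2])
plan((.5730,.298,.078),toolR(45,20,1),False)
E
```

```text
[0.57269193 0.29812319 0.1058801 ] [0.56644905 0.29134825 0.14817745] 0.001794424485243684 [-0.00624288 -0.00677495  0.04229735]
stand tri (rim) (array([0.56420477, 0.29270727, 0.02894365]), np.float64(0.0028683463312222054))
top only [ 0.00355974 -0.00082702] side only [ 0.00199173 -0.0048    ]
t 19.08 j [21.0, 9.0, -52.0, -16.0, -0.0, 1.0] F [ 0.  -0.2 -1.5] gap 0.0454
pos [0.5727 0.2981 0.1059] shift [0.197, -0.004, -0.197] turn [-0.006, 0.008, -0.001]
```

```bash
python3 -c "
from h import *
plan((.571,.2995,.085),toolR(45,20,1),False)"
python3 -m pendant '[[0.2,0.05,0.02,-0.05,0,0,0],[0.2,0.1,0.02,-0.1,0,0,0],[0.2,0.14,0.02,-0.15,0,0,0],[0.2,0.14,0.02,-0.15,0,0,0],[0.2,0.14,0.02,-0.15,0,0,0]]'|egrep 'eef|force'
for k in 1 2; do python3 -m pendant '[[0.2,0.015,0,-0.015,0,0,0],[0.2,0.03,0,-0.03,0,0,0],[0.2,0.03,0,-0.03,0,0,0]]' |egrep 'eef|force'; done
```

```text
t 19.08 j [21.0, 9.0, -52.0, -16.0, -0.0, 1.0] F [ 0.  -0.2 -1.5] gap 0.0454
pos [0.5727 0.2981 0.1059] shift [0.138, 0.017, -0.157] turn [-0.006, 0.008, -0.001]
eef_pos: [0.5696, 0.2992, 0.0823]
force: [-0.4, 0.2, -1.4]
eef_pos: [0.5704, 0.2995, 0.0794]
force: [-0.4, -0.4, -1.8]
eef_pos: [0.5703, 0.2995, 0.0751]
force: [0.3, -0.6, -1.8]
```

```bash

for k in 1 2 3; do python3 -m pendant '[[0.2,0.01,0,-0.01,0,0,0],[0.2,0.02,0,-0.02,0,0,0],[0.2,0.02,0,-0.02,0,0,0]]' |egrep 'eef|force'; done
python3 - <<'E'
from h import *
a=[]
for n,(x,y) in(("top",(255,250)),("side",(318,335))):
    i=cams.read_camera(n);a.append(cv2.resize(i[y-50:y+50,x-33:x+33],(396,600),interpolation=cv2.INTER_CUBIC))
cv2.imwrite("pics/seat4.png",np.hstack(a))
E
```

```text
eef_pos: [0.5703, 0.2995, 0.0723]
force: [-0.3, -0.4, -1.9]
eef_pos: [0.5703, 0.2996, 0.0694]
force: [-0.1, -0.2, -2.0]
eef_pos: [0.5703, 0.2996, 0.0666]
force: [-0.1, 0.2, -2.4]
```

View pics/seat4.png

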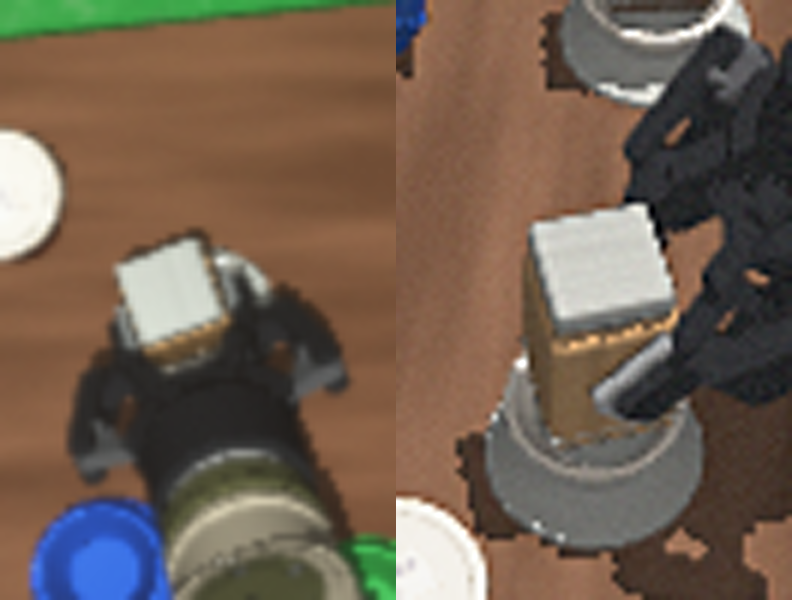

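```bash

for k in 1 2; do python3 -m pendant '[[0.2,0.01,0,-0.01,0,0,0],[0.2,0.015,0,-0.015,0,0,0],[0.2,0.015,0,-0.015,0,0,0]]' |egrep 'eef|force'; done
```

```text
eef_pos: [0.5708, 0.2996, 0.0651]
force: [0.1, -0.6, -0.0]
eef_pos: [0.5717, 0.2992, 0.064]
force: [-1.4, -3.7, 5.3]
```

```bash

for k in 1 2; do python3 -m pendant '[[0.2,0.01,0,-0.01,0,0,0],[0.2,0.015,0,-0.015,0,0,0],[0.2,0.015,0,-0.015,0,0,0]]' |egrep 'eef|force'; done
```

```text
eef_pos: [0.5723, 0.2991, 0.0633]
force: [-7.1, -8.9, 13.9]
eef_pos: [0.5728, 0.299, 0.063]
force: [-17.7, -12.7, 28.9]
```

```bash

python3 -m pendant '[[0.2,-0.035,0,0.035,0,0,0],[0.2,-0.049,-0.01,0.021,0,0,0],[0.2,-0.049,-0.01,0.021,0,0,0],[0.2,-0.049,-0.01,0.021,0,0,0]]' |egrep 'eef|force'
for k in 1 2 3; do python3 -m pendant '[[0.2,0.01,0,-0.01,0,0,0],[0.2,0.015,0,-0.015,0,0,0],[0.2,0.015,0,-0.015,0,0,0]]' |egrep 'eef|force'; done
python3 - <<'E'
from h import *
a=[]
for n,(x,y) in(("top",(255,250)),("side",(318,335))):
    i=cams.read_camera(n);a.append(cv2.resize(i[y-50:y+50,x-33:x+33],(396,600),interpolation=cv2.INTER_CUBIC))
cv2.imwrite("pics/seat5.png",np.hstack(a))
E
```

```text
eef_pos: [0.5697, 0.298, 0.064]
force: [0.7, -1.6, 2.0]
eef_pos: [0.5708, 0.2979, 0.0625]
force: [0.2, -4.3, 5.2]
eef_pos: [0.5717, 0.2977, 0.0616]
force: [-1.7, -6.9, 10.9]
eef_pos: [0.5723, 0.2979, 0.0614]
force: [-10.4, -9.7, 24.9]
```

View pics/seat5.png

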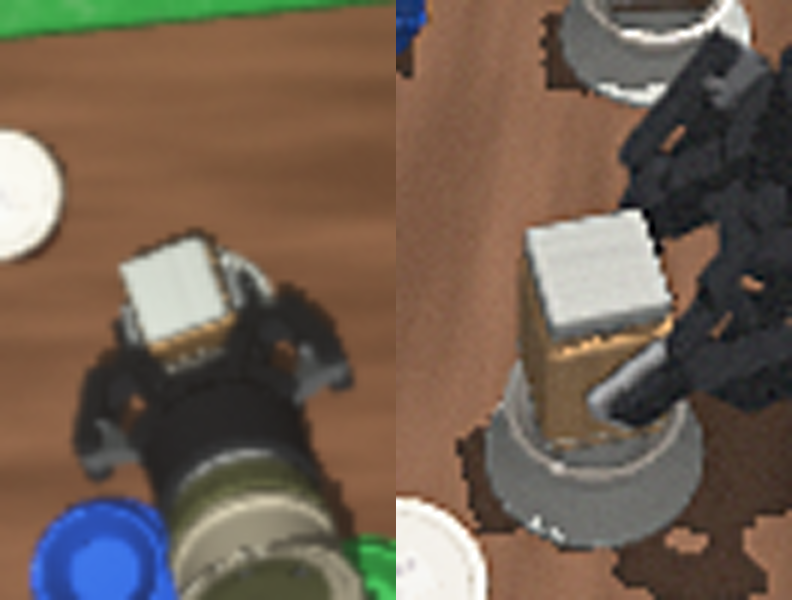

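```bash

python3 -m pendant '[[0.2,-0.03,-0.01,0.03,0,0,0],[0.2,-0.035,-0.02,0.015,0,0,0],[0.2,-0.035,-0.02,0.015,0,0,0],[0.2,-0.035,-0.02,0.015,0,0,0]]' |egrep 'eef|force'
for k in 1 2 3; do python3 -m pendant '[[0.2,0.01,0,-0.01,0,0,0],[0.2,0.015,0,-0.015,0,0,0],[0.2,0.015,0,-0.015,0,0,0]]' |egrep 'eef|force'; done
python3 - <<'E'
from h import *
c,e=tri((222+177/6,200+292/6),(285+201/6,285+272/6));print("cap",c,e)
E
```

```text
eef_pos: [0.5703, 0.2966, 0.0623]
force: [3.5, -0.1, 5.7]
eef_pos: [0.5709, 0.2967, 0.0614]
force: [-2.6, -2.1, 15.4]
eef_pos: [0.5714, 0.297, 0.0613]
force: [-13.0, -6.2, 29.4]
eef_pos: [0.5724, 0.2975, 0.0612]
force: [-18.8, -8.2, 39.2]
cap [0.56581959 0.2914566  0.1013239 ] 0.0019537646386526505
```

```bash

python3 -m pendant '[[0.2,-0.02,0,0.02,0,0,0],[0.2,-0.035,0,0.035,0,0,0],[0.2,-0.035,0,0.035,0,0,0],[0.2,-0.035,0,0.035,0,0,0]]' |egrep 'eef|force'
python3 -m pendant '[[0.53,0,0,0,0,0,0],[0.55,0,0,0,0,0,0],[0.57,0,0,0,0,0,0],[0.6,0,0,0,0,0,0],[0.65,0,0,0,0,0,0],[0.75,0,0,0,0,0,0],[0.85,0,0,0,0,0,0],[0.95,0,0,0,0,0,0],[1,0,0,0,0,0,0]]' 20
python3 - <<'E'
from h import *
a=[]
for n,(x,y) in(("top",(280,250)),("side",(322,310))):
    i=cams.read_camera(n);cv2.imwrite(f"pics/{n}6.png",i);a.append(cv2.resize(i[y-60:y+60,x-55:x+55],(400,436),interpolation=cv2.INTER_CUBIC))
cv2.imwrite("pics/seat6.png",np.hstack(a))
E
```

```text
eef_pos: [0.5702, 0.2967, 0.0613]
force: [-2.9, -1.3, 13.9]
time: 25.2
eef_pos: [0.5683, 0.2957, 0.059]
ee_rot: [0.5, 44.6, 20.1]
force: [0.3, -0.1, -0.4]
finger_gap: 0.0852
```

View pics/seat6.png

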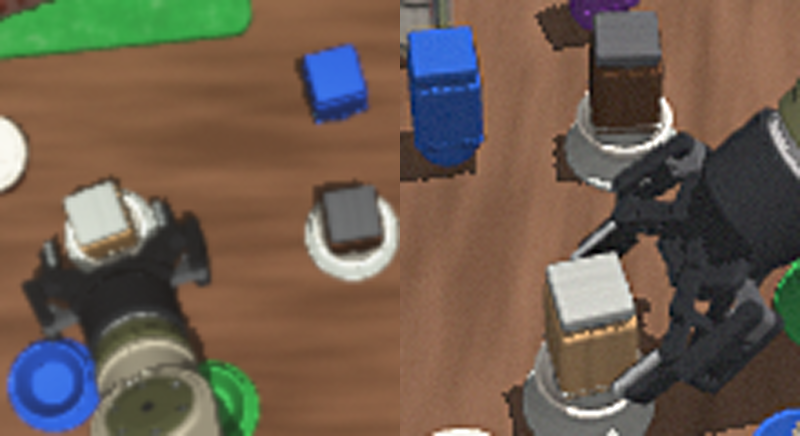

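```bash

python3 -m pendant '[[1,-0.1,0,0,0,0,0],[1,-0.3,0,0,0,0,0],[1,-0.6,0,0,0,0,0],[1,-1,0,0,0,0,0],[1,-1,0,0,0,0,0],[1,-1,0,0,0,0,0]]' |egrep 'eef|force'
python3 -m pendant '[[1,-0.2,0,0.3,0,0,0],[1,-0.3,-0.2,0.6,0,0,0],[1,-0.3,-0.4,1,0,0,0],[1,-0.3,-0.6,1,0,0,0],[1,-0.3,-1,1,0,0,0],[1,-0.3,-1,1,0,0,0],[1,-0.3,-1,1,0,0,0]]' |egrep 'eef|force|time'
python3 - <<'E'
from h import *
a=[]
for n,(x,y) in(("top",(255,250)),("side",(318,335))):
    i=cams.read_camera(n);cv2.imwrite(f"pics/{n}7.png",i);a.append(cv2.resize(i[y-50:y+50,x-33:x+33],(396,600),interpolation=cv2.INTER_CUBIC))
cv2.imwrite("pics/seat7.png",np.hstack(a))
E
```

```text
eef_pos: [0.5031, 0.2722, 0.1346]
force: [1.1, 0.5, -0.5]
time: 26.38
eef_pos: [0.5831, 0.1908, 0.2193]
force: [0.0, -1.0, -0.2]
```

View pics/seat7.png

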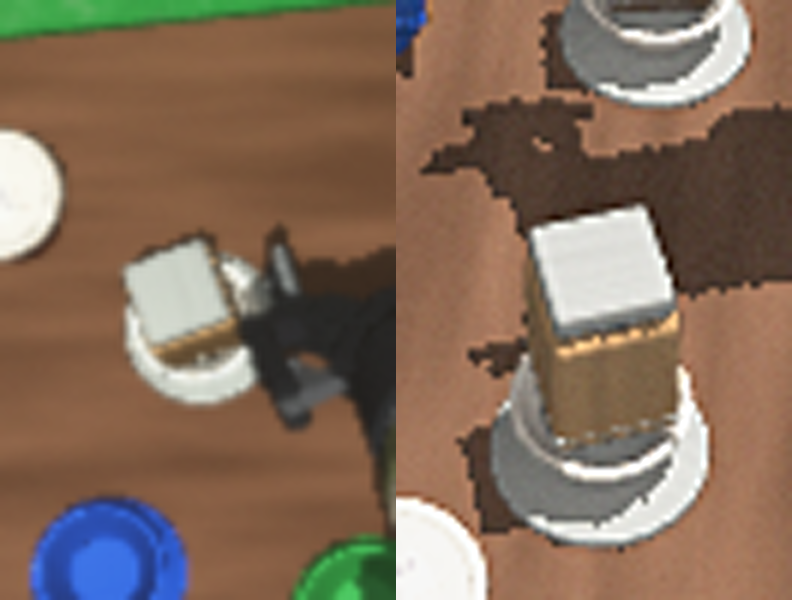

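```bash
python3 - <<'E'
from h import *
cs=lambda n,p:((px(n,p)-((222,200) if n=="top" else (285,285)))*6+((0,0) if n=="top" else (396,0))).round(0).astype(int).tolist()
a=np.radians(20);fw=np.array([np.cos(a),np.sin(a),0]);lf=np.array([-fw[1],fw[0],0])
for z0 in(.016,.020):
    C=np.array([.5627,.294,z0]);k=[(1,1),(1,-1),(-1,-1),(-1,1)]
    for n in("side","top"):
        print(z0,n,"cap",[cs(n,C+[0,0,.096]+.021*(i*fw+j*lf)) for i,j in k],"bodybot",[cs(n,C+[0,0,.022]+.023*(i*fw+j*lf)) for i,j in((1,1),(-1,1))],"bodytop",[cs(n,C+[0,0,.082]+.023*(i*fw+j*lf)) for i,j in((1,1),(-1,1))])
    print("rimfront side",cs("side",C+[0,.032,.018+.016-z0]),"rimL/R",cs("side",C+[.033,0,.034-z0]),cs("side",C+[-.033,0,.034-z0]))
E
```

```text
0.016 side cap [[563, 322], [533, 224], [652, 200], [686, 297]] bodybot [[558, 458], [686, 430]] bodytop [[559, 354], [692, 326]]
0.016 top cap [[114, 268], [195, 238], [225, 318], [143, 349]] bodybot [[129, 290], [160, 374]] bodytop [[112, 271], [144, 358]]
rimfront side [597, 474] rimL/R [513, 389] [698, 405]
0.02 side cap [[563, 314], [533, 216], [653, 193], [686, 289]] bodybot [[558, 451], [686, 423]] bodytop [[559, 346], [692, 319]]
0.02 top cap [[112, 267], [194, 236], [224, 316], [142, 347]] bodybot [[128, 289], [159, 373]] bodytop [[111, 270], [143, 357]]
rimfront side [597, 474] rimL/R [513, 389] [698, 405]
```

```bash
python3 - <<'E'
from h import *
i=cv2.imread("pics/top7.png");h=cv2.cvtColor(i,cv2.COLOR_BGR2HSV)
def big(m,o):
    c=max(cv2.findContours(m,0,2)[0],key=cv2.contourArea);return cv2.minAreaRect(c),o
def blob(x,y,lo,hi,r=20):
    s=h[y-r:y+r,x-r:x+r];m=cv2.morphologyEx(cv2.inRange(s,lo,hi),cv2.MORPH_OPEN,np.ones((3,3)))
    c=max(cv2.findContours(m,0,2)[0],key=cv2.contourArea);(a,b),wh,an=cv2.minAreaRect(c);return np.array((x-r+a,y-r+b)),np.round(wh,1),an
d=blob(321,250,(0,0,40),(180,70,120),12);print("dark cap",d)
print("dark cap xyz",onz("top",d[0],.112))
s=cv2.imread("pics/side7.png")
i0=cv2.imread("pics/top0.png");h0=cv2.cvtColor(i0,cv2.COLOR_BGR2HSV)
for nm,H,x,y in(("dark stand",h0,321,255),("dark stand7",h,321,255),("light stand7",h,255,254)):
    m=cv2.inRange(H[y-18:y+18,x-18:x+18],(0,0,140),(180,60,255));p=cv2.findNonZero(m)
    hull=cv2.convexHull(p);(a,b),r=cv2.minEnclosingCircle(hull);print(nm,(x-18+a,y-18+b),r,onz("top",(x-18+a,y-18+b),.005))
l=(252.5,200+293/6);print("light cap",onz("top",l,.112))
E
```

```text
dark cap (array([319., 247.]), array([18., 20.]), 90.0)
dark cap xyz [0.56415433 0.09452564 0.112     ]
dark stand (321.43617057800293, 254.2659568786621) 12.857970237731934 [0.5587017  0.08695122 0.005     ]
dark stand7 (317.03703689575195, 258.96296310424805) 19.15741539001465 [0.54429122 0.10085424 0.005     ]
light stand7 (253.04739379882812, 254.00473976135254) 14.179131507873535 [0.56367994 0.29864948 0.005     ]
light cap [0.56255214 0.28732788 0.112     ]
```

```bash

python3 -m pendant '[[1,-0.2,0,0.1,0,0,0],[1,-0.6,0,0.2,0,0,0],[1,-1,0,0.2,0,0,0],[1,-1,0,0.2,0,0,0],[1,-1,-0.3,0.2,0,0,0],[1,-1,-0.6,0.2,0,0,0],[1,-1,-0.6,0.2,0,0,0]]' |egrep 'eef|force|time'
python3 -m pendant '[[1,0,-0.3,0,0,0,0],[1,0,-0.7,0,0,0,0],[1,0,-1,0,0,0,0],[1,0,-1,0,0,0,0],[1,0,-1,0,0,0,0],[1,0,-1,0,0,0,0]]' |egrep 'eef|force|time'
python3 - <<'E'
from h import *
a=[]
for n,c in(("top",((255,250),(321,250))),("side",((318,335),(328,275)))):
    i=cams.read_camera(n);cv2.imwrite(f"pics/{n}8.png",i)
    a.append(np.hstack([cv2.resize(i[y-25:y+25,x-25:x+25] if n=="top" else i[y-30:y+30,x-30:x+30],(300,300),interpolation=cv2.INTER_CUBIC) for x,y in c]))
cv2.imwrite("pics/fin.png",np.vstack(a))
E
```

```text
time: 27.07
eef_pos: [0.55, 0.1155, 0.3054]
force: [0.8, -0.0, -0.3]
time: 27.57
eef_pos: [0.5821, 0.0247, 0.3035]
force: [0.1, -1.1, -0.5]
```

View pics/fin.png

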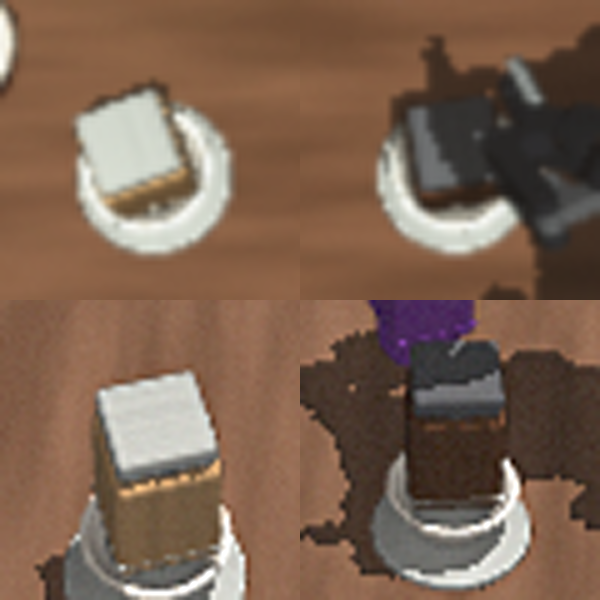

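Top crops: the light cap sits off its stand centre by (-23,-34) crop px. The camera geometry predicts about (-26,-33) for an upright seated mill, and the dark mill shows the same row offset (-33). In side view its body sits down at the rim like the dark one. The arm is clear, so I'm handing in.

```bash
python3 -c "
from station import arm,get_state
s=get_state();print(s['time'],s['force'],arm.job_done())"
```

```text
the job is handed in; nothing more can be done
27.6667 [0.26260965 1.31059025 0.86945582] None
```

I laid the light mill on its side on the table, let go, took hold of it again, turned it right way up and released it in the empty white stand. I handed the job in at 27.7 s; it reports no verdict.

**Last checks**
- **Upright and seated:** In the top view the cap sits within about 0.5 px (roughly 1.5 mm) of where an upright, seated mill should appear. In the side view its height over the rim matches the seated dark mill.
- **Surroundings:** In the last pictures the dark mill still stands in its stand. The arm is clear of everything, about 0.3 m up.

**What disagreed or went wrong**
- **Wrong-sign move:** One move went about 30 mm off in mid-air; nothing was touched, and I corrected it.
- **Seating contact:** The foot first met the side of the dish, so I backed off twice and moved it a few mm before it came to a firm stop. The wrist force reached about 40 N while I pressed it home.
- **Stand shift:** The stand may have moved by about 2 mm.
- **Height estimates:** The cap height triangulated from the two cameras read about 10 mm below what the arm's own position gave. I therefore relied on comparing with the dark mill and on the firm stop.
- **Pictures:** I viewed 16, over the budget of 10.

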